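# Make up two tissue-embedding sets from the stock tray

## Task

Make up two embedding sets from the dark grey stock tray: the yellow cassette and the white mould go in the turquoise tray, the pink cassette, the steel mould and the tamper in the dark blue tray. In each tray lay them out in order of use from the grip tab: cassette flat, lid up, in the compartment next to the tab, mould flat and open side up in the middle one, tamper upright in the one farthest from the tab. Set things down without dropping them, and leave the green cassette, the specimen pot and the bottle where they are.

Things in the scene. Friction and masses are not known exactly. Their poses are not given: they have to be found in the camera images.
- yellow_cassette: Yellow tissue cassette: closed flat plastic box with a slotted lid, 40 (x) x 28 (y) x 8 (z) mm, 12 g; the +x end slopes (writing face), so the full 8 mm height runs from x = -20 to +12 mm. Origin: centre of the underside, z up. Starts on the dark grey stock tray (floor 4 mm, rim 10 mm above the bench), yawed up to 40 degrees.
- pink_cassette: Pink tissue cassette: closed flat plastic box with a slotted lid, 40 (x) x 28 (y) x 8 (z) mm, 12 g; the +x end slopes (writing face), so the full 8 mm height runs from x = -20 to +12 mm. Origin: centre of the underside, z up. Starts on the dark grey stock tray (floor 4 mm, rim 10 mm above the bench), yawed up to 40 degrees.
- white_mould: White plastic base mould: small open-topped dish, 44 (x) x 34 (y) x 14 (z) mm, straight outer walls 2 mm thick, a 15 mm square well in its middle, a thin 5 mm lip at the top of the +x end; 12 g. Origin: centre of the underside, z up (open side). Starts on the dark grey stock tray (floor 4 mm, rim 10 mm above the bench), yawed up to 40 degrees.
- steel_mould: Bright steel base mould: small open-topped dish, rim 44 (x) x 34 (y) mm outside, from 6 to 14 mm above its underside, 2 mm walls; below the rim a narrower well 38 x 26 mm on which it stands; 35 g. Origin: centre of the underside, z up (open side). Starts on the dark grey stock tray (floor 4 mm, rim 10 mm above the bench), yawed up to 40 degrees.
- tamper: Tamper: steel foot 28 (x) x 22 (y) x 10 (z) mm, a thin neck and an upright round red handle 13 mm in diameter, from 16 to 56 mm above the underside; 75 g. Origin: centre of the underside, z up along the handle. Starts on the dark grey stock tray (floor 4 mm, rim 10 mm above the bench), yawed up to 40 degrees.
- turquoise_tray: Turquoise set tray, fixed, 200 (x) x 104 (y) mm, 12 mm high, floor 3 mm thick. Two cross walls 3 mm thick, rim high, make three compartments 62 (x) x 96 (y) mm, centred at x = -66, 0, +66 mm. A round-ended grip tab with a pale disc sticks out 44 mm at the -x end, next to the -66 mm compartment; it may point any way. Origin: centre of the underside.
- blue_tray: Dark blue set tray, fixed, 200 (x) x 104 (y) mm, 12 mm high, floor 3 mm thick. Two cross walls 3 mm thick, rim high, make three compartments 62 (x) x 96 (y) mm, centred at x = -66, 0, +66 mm. A round-ended grip tab with a pale disc sticks out 44 mm at the -x end, next to the -66 mm compartment; it may point any way. Origin: centre of the underside.
- green_cassette: Green tissue cassette: closed flat plastic box with a slotted lid, 40 (x) x 28 (y) x 8 (z) mm, 12 g; the +x end slopes (writing face), so the full 8 mm height runs from x = -20 to +12 mm. Origin: centre of the underside, z up. Starts on the dark grey stock tray (floor 4 mm, rim 10 mm above the bench), yawed up to 40 degrees. Not wanted: it stays where it is.
- specimen_pot: Closed pale specimen pot with a red lid, 54 mm in diameter, 59 mm high, standing beyond the stock tray. Origin: centre of the underside. Not wanted: it stays where it is.
- reagent_bottle: Brown bottle with a black cap, 54 mm in diameter, 130 mm high, standing beyond the trays. Origin: centre of the underside. Not wanted: it stays where it is.
Mind the look-alikes: they are no part of the job. What is shaped like the white_mould but red is not meant. Several things have the shape of the reagent_bottle; the one meant has the colours described above.

How it is judged:
By the outcome, as a careful person would: the job done as asked, in the order asked, and still so for the second after the job is handed in, with the robot touching nothing.
It also fails if it takes over 136 s, if anything falls off the work surface, if the arm or the gripper's body presses on something with over 40 N, if the wrist force passes 120 N, or if a joint passes its speed limit or range.

## Robot

A 6-joint arm with a two-finger parallel gripper is mounted at the origin on the work surface. World frame = base frame: x ahead of the robot, y to its left, z up, the work surface at z = 0. Lengths are in m, angles in rad, forces in N, time in s.
With the tool pointing down it reaches from about 0.4 to 0.825 m from the base axis. Payload 7 kg.
Tool frame: the origin (TCP) lies midway between the tips of the shut fingers; the grasp point (between the pads) lies 19 mm behind it; x points along the fingers, y is the direction in which the jaws open and shut, and the axes are right-handed (so a half turn about x gives the same grasp; the last joint's range is limited). The gripper opens to 88 mm and grips with 3 to 60 N. Pads are 19 mm wide; open, the fingers measure 130 mm over their backs; the gripper's body (78 mm by 193 mm) begins 47 mm behind the grasp point.
Start: joints at [-0.842, 0.359, 0.012, 0, -1.224, -0.288], TCP at [0.288, -0.61, 0.227] pointing down, gripper open.
Joint ranges: [-3.07, 3.07], [-1.43, 2.12], [-1.02, 1.25], [-3.03, 1.67], [-3.05, -0], [-3.03, 3.03]. Speed limits (rad/s): [2.39, 2.39, 3.01, 3.14, 3.14, 3.14].

## Interface

Orientations are given as a unit quaternion [w, x, y, z].
In Python, from cell import r gives the robot as it stands.
- The arm moves only by the shell command python3 -m creep 'ROWS'. ROWS is JSON, a list of rows, each an object of numbers: "ax", "ay", "az": the turn, a rotation vector about the tool's x, y, z in rad; "tx", "ty", "tz": the shift along the tool's x, y, z in cm; "gripper": the finger opening in cm, from 0 to 8.76. A call has 1 to 5 rows; each row shifts and turns the commanded pose from where the row before left it, along the tool's axes as they then stand; what a row does not reach is not made up. A row lasts 1/10 s, in which the tool goes at most 50 mm and 8.59 degrees, less where a joint would pass 70% of its speed; a pose out of reach is approached as far as the arm can. A call is refused whole if a number of a shift passes 5 or a number of a turn 0.15, either way. A call with a gripper value outside its range is refused whole. The fingers move at their own pace and stop on an object; the grip force is fixed at half the most. Time passes only in rows, so rows that do not move let the fingers close. It gives the time, the measured TCP pose, the force and the opening at its end, in the units of the state.
- r.state(): the state, without advancing time (a new reading comes with each control period).
- r.snapshot(name): name is "side" or "top"; returns a dict with "frame" (384x512x3 uint8, blue, green, red), "vertical_fov" (degrees; the focal length in pixels is half the picture's height over the tangent of half this angle, whatever the lens; pixels are square), "cx", "cy" (the principal point, pixels), "pose" (4x4, takes a point from camera to world coordinates). Camera axes: x right, y up, looking along -z (the intrinsics and any distortion apply to the point x, -y, -z); pixel columns grow to the right and rows downward; lengths in m; the calibration is good to about 2 mm. A picture is of the moment at which its call begins. There is no depth.
- r.hand_in(): hands the job in, once; it reports no verdict.
The state is a dict: "t": time; "q": joint angles; "joint_velocities": joint speeds; "joint_torque": joint torques, N m; "position": TCP position; "tool_rot": TCP orientation; "force": force on the tool from outside, world axes, zero at the start; "torque": the same for the moment, N m; "width": finger opening in m.
Only numpy, scipy, OpenCV 4.12 (cv2) and the standard library are available. Lean on these libraries where they do the work, as an engineer would, in place of code of your own. Each camera call takes 0.05 s, during which the arm holds its last target.

## Working session

There is one attempt and no reset: what is moved stays moved. The work goes in short steps, Python scripts to look and compute and a shell command to move; the robot and the scene stay as the last step left them, time stands still between calls to the robot, and variables do not carry over. Pictures are saved under pics/ and viewed, and the job is handed in when it is done.

```bash
ls; mkdir -p pics; python3 - <<'E'
from cell import r
import cv2
for n in("top","side"):
    s=r.snapshot(n); cv2.imwrite(f"pics/{n}0.png",s["frame"]); print({k:v for k,v in s.items() if k!="frame"})
print(r.state())
E
```

```text
pics
{'vertical_fov': 56.625683346893695, 'cx': 252.85075648344315, 'cy': 193.822958318968, 'pose': array([[ 9.98456872e-04,  9.81921416e-01, -1.89286387e-01,
         4.83077913e-01],
       [-9.99637202e-01,  6.07487691e-03,  2.62404348e-02,
         1.50730757e-02],
       [ 2.69159364e-02,  1.89191514e-01,  9.81571242e-01,
         8.82992305e-01],
       [ 0.00000000e+00,  0.00000000e+00,  0.00000000e+00,
         1.00000000e+00]])}
{'vertical_fov': 53.57477861883021, 'cx': 265.68364019848946, 'cy': 193.1517871309271, 'pose': array([[-0.68424442,  0.40460376, -0.60671687, -0.06035876],
       [-0.72924229, -0.37517104,  0.57223454,  0.67390449],
       [ 0.00390565,  0.8339919 ,  0.55176287,  0.66439902],
       [ 0.        ,  0.        ,  0.        ,  1.        ]])}
{'t': 0.1, 'q': array([-8.41916285e-01,  3.59329403e-01,  1.11511152e-02, -3.03181784e-04,
       -1.22410199e+00, -2.88109504e-01]), 'joint_velocities': array([ 0.0001374 , -0.00121732,  0.00082847, -0.00039667,  0.00063209,
        0.00055486]), 'joint_torque': array([-4.19662902e-04, -5.84163666e+01,  2.93751723e+01,  7.01548576e+00,
        1.01069076e-02, -5.22860773e-05]), 'position': array([ 0.28777191, -0.61009926,  0.22570847]), 'tool_rot': array([ 0.68984458, -0.15403449,  0.69017938,  0.15504918]), 'force': array([ 0.93476518, -0.29928023, -0.00920647]), 'torque': array([ 0.01270641,  0.03342342, -0.05944843]), 'width': 0.08780517266860317}
```

View pics/top0.png

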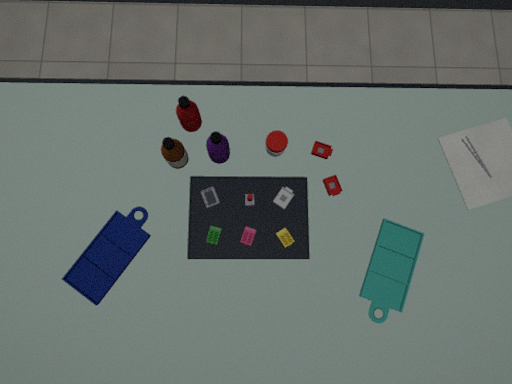

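View pics/side0.png

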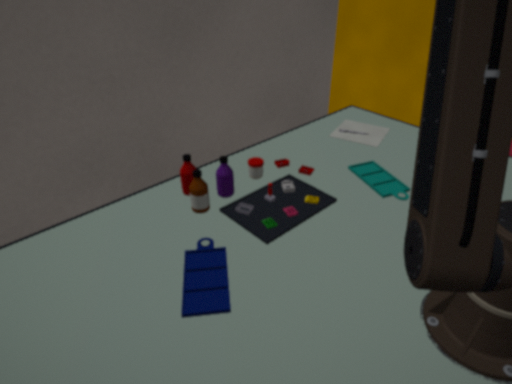

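The top view has +x up and +y to the left. The stock tray covers about (190-308, 178-258). Steel mould (209,197), tamper (250,198), white mould (284,198), green (214,235), pink (248,236), yellow (285,237). The blue tray's tab is at the upper right and the turquoise tray's tab at the bottom. Next I'll zoom in.

```bash
python3 - <<'E'
import cv2,numpy as np
a=cv2.imread("pics/top0.png")
c=a[170:265,180:320]; cv2.imwrite("pics/z_stock.png",cv2.resize(c,None,fx=5.6,fy=5.6,interpolation=cv2.INTER_CUBIC))
b=a[195:315,55:160];d=a[210:330,335:440]
cv2.imwrite("pics/z_trays.png",cv2.resize(np.hstack([b,d]),None,fx=3.7,fy=3.7,interpolation=cv2.INTER_CUBIC))
E
```

```text
(no output)
```

View pics/z_stock.png

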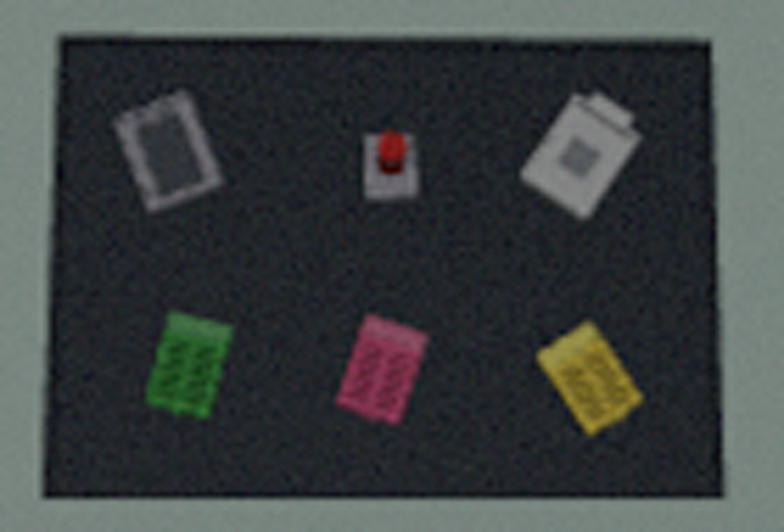

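View pics/z_trays.png

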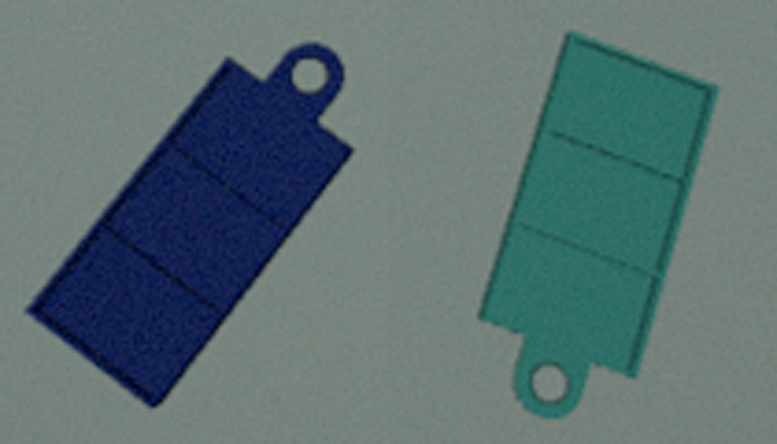

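```bash
cat > h.py <<'E'
import cv2,numpy as np
def ray(s,uv):
    f=192/np.tan(np.radians(s["vertical_fov"]/2)); uv=np.atleast_2d(uv).astype(float)
    d=np.c_[(uv[:,0]-s["cx"])/f,-(uv[:,1]-s["cy"])/f,-np.ones(len(uv))]
    P=s["pose"]; return P[:3,3],d@P[:3,:3].T
def plane(s,uv,z):
    o,d=ray(s,uv); return (o+d*((z-o[2])/d[:,2])[:,None])[:,:2]
def project(s,p):
    f=192/np.tan(np.radians(s["vertical_fov"]/2));P=s["pose"]
    c=(np.atleast_2d(p)-P[:3,3])@P[:3,:3]
    return np.c_[s["cx"]+f*c[:,0]/-c[:,2],s["cy"]-f*c[:,1]/-c[:,2]]
U=6
def big(fr): return cv2.resize(cv2.GaussianBlur(fr,(0,0),.6),None,fx=U,fy=U,interpolation=cv2.INTER_CUBIC)
def contour(mask,roi):
    m=np.zeros_like(mask);x0,y0,x1,y1=[int(v*U) for v in roi];m[y0:y1,x0:x1]=mask[y0:y1,x0:x1]
    cs,_=cv2.findContours(m,cv2.RETR_EXTERNAL,cv2.CHAIN_APPROX_NONE)
    c=max(cs,key=cv2.contourArea)[:,0].astype(float)
    return (c+.5)/U-.5
def rect(s,c,z):
    p=plane(s,c,z)*1000
    (cx,cy),(w,h),a=cv2.minAreaRect(p.astype(np.float32))
    if w<h: w,h,a=h,w,a+90
    return np.array([cx,cy]),w,h,(a+90)%180-90
E
cat > m.py <<'E'
from h import *
from cell import r
s=r.snapshot("top"); b=big(s["frame"]); hsv=cv2.cvtColor(b,cv2.COLOR_BGR2HSV)
H,S,V=[hsv[...,i].astype(int) for i in range(3)]
dark_o={"steel":(196,180,225,214),"tamper":(240,185,262,210),"white":(270,183,298,212),"green":(203,223,225,248),"pink":(236,223,260,250),"yellow":(273,225,300,252)}
zt=dict(steel=.018,tamper=.014,white=.018,green=.012,pink=.012,yellow=.012)
for k,roi in dark_o.items():
    m=((V>75)*255).astype(np.uint8)
    c=contour(m,roi); R=rect(s,c,zt[k]); print(k,np.round(R[0],1),[round(float(v),1) for v in R[1:]])
m=(((H>105)&(H<130)&(S>110))*255).astype(np.uint8)
t=(((H>75)&(H<100)&(S>100))*255).astype(np.uint8)
for k,mm,roi in(("blue",m,(55,195,160,315)),("turq",t,(335,210,440,330))):
    c=contour(mm,roi)
    # body: open out the tab
    full=plane(s,c,.012)*1000
    (mx,my),_,_=cv2.minAreaRect(full.astype(np.float32))
    fm=np.zeros(m.shape,np.uint8);cv2.drawContours(fm,[np.round(((c+.5)*U-.5)).astype(np.int32)],-1,255,-1)
    op=cv2.morphologyEx(fm,cv2.MORPH_OPEN,np.ones((3,3)),iterations=72)
    op=cv2.morphologyEx(fm,cv2.MORPH_OPEN,cv2.getStructuringElement(cv2.MORPH_ELLIPSE,(25*U,25*U)))
    c2=contour(op,roi);R=rect(s,c2,.012)
    diff=cv2.morphologyEx(cv2.subtract(fm,op),cv2.MORPH_OPEN,np.ones((30,30),np.uint8)); 
    ct=contour(diff,roi);tab=plane(s,ct,.012).mean(0)*1000
    d=tab-R[0]; print(k,np.round(R[0],1),[round(float(v),1) for v in R[1:]],"tab",np.round(tab,1),np.degrees(np.arctan2(d[1],d[0])),np.hypot(*d))
E
python3 m.py
```

```text
steel [642.4  98.5] [45.1, 35.1, 22.5]
tamper [637.5   0.9] [29.8, 23.7, 4.4]
white [643.7 -84.6] [52.3, 36.0, -33.8]
green [549.3  88.1] [41.4, 28.3, -14.6]
pink [547.4   4.1] [43.0, 29.7, -18.5]
yellow [544.  -86.5] [44.2, 30.4, 33.5]
blue [500.8 337.6] [209.0, 104.4, -35.2] tab [597.7 269.9] -34.935949032357925 118.2236231950677
turq [ 475.  -343.8] [210.3, 105.7, -20.9] tab [ 364.3 -303.8] 160.12693097478262 117.78579862340004
```

```bash
cat > plan.py <<'E'
import sys,numpy as np
from scipy.spatial.transform import Rotation as R
from cell import r
def plan(x,y,z,jaw=None,st=None):
    st=st or r.state(); w,a,b,c=st["tool_rot"];M=R.from_quat([a,b,c,w])
    m=M.as_matrix(); j0=np.degrees(np.arctan2(m[1,1],m[0,1]))
    if jaw is None: jaw=j0
    d=(jaw-j0+90)%180-90; jaw=j0+d; ja=np.radians(jaw)
    X=np.array([0,0,-1.]);Y=np.array([np.cos(ja),np.sin(ja),0]);T=np.c_[X,Y,np.cross(X,Y)]
    rv=(M.inv()*R.from_matrix(T)).as_rotvec()
    p=st["position"]*1000
    dp=(np.array([x,y,z])-p)/10
    print("t %.2f pos %s jaw %.1f w %.1f F %s q6 %.2f"%(st["t"],np.round(p,1),j0,st["width"]*1000,np.round(st["force"],1),st["q"][5]))
    print("turn ax,ay,az",np.round(rv,3)," shift now(tool now)",np.round(m.T@dp,2)," shift after turn",np.round(T.T@dp,2))
if __name__=="__main__": plan(*map(float,sys.argv[1:]))
E
python3 - <<'E'
from h import *
from cell import r
import cv2
s=r.snapshot("top"); s2=r.snapshot("side")
b=big(s["frame"])
# bottles: base point by two views (hand-picked cap tops)
def tri(u,v):
    o1,d1=ray(s,u);o2,d2=ray(s2,v);d1=d1[0];d2=d2[0]
    A=np.c_[d1,-d2];k=np.linalg.lstsq(A,o2-o1,rcond=None)[0]
    return np.round((o1+d1*k[0]+o2+d2*k[1])/2*1000,1),np.round(np.linalg.norm(o1+d1*k[0]-o2-d2*k[1])*1000,1)
print("purple cap",tri((215.5,136),(224,158)),"brown cap",tri((168,142),(197,173)),"pot lid",tri((276.5,137.5),(256,161)))
print("purple cap on z130",plane(s,[(215.5,137)],.13),"base edge",plane(s,[(220,162.5)],0), "pot",plane(s,[(276.5,139)],.059))
for n,c,a in(("blue",(497.1,340.2),-35.2),("turq",(479.7,-345.6),159.1)):
    a=np.radians(a);u=np.array([np.cos(a),np.sin(a)]);v=np.array([-u[1],u[0]]);c=np.array(c)
    for dx,dy in[(-100,-52),(-100,52),(100,52),(100,-52)]:
        p=c-u*dx+v*dy; q=project(s,[[p[0]/1000,p[1]/1000,.012]])[0]
        cv2.circle(b,tuple(int(t*U) for t in q),5,(0,0,255),2)
    for k in(-1,0,1):
        p=c+u*66*k; print(n,k,np.round(p,1)); q=project(s,[[p[0]/1000,p[1]/1000,.003]])[0]
        cv2.circle(b,tuple(int(t*U) for t in q),8,(0,255,255),2)
c=np.hstack([b[195*U:315*U,55*U:160*U],b[210*U:330*U,335*U:440*U]])
cv2.imwrite("pics/ov.png",cv2.resize(c,None,fx=.62,fy=.62))
E
python3 plan.py 540.7 -88.7 120 -56.5
```

```text
purple cap (array([758.1,  76.7, 125.3]), np.float64(4.5)) brown cap (array([744.9, 182.5, 121.3]), np.float64(3.4)) pot lid (array([780.5, -67.9,  52.9]), np.float64(9.1))
purple cap on z130 [[0.75590477 0.07780178]] base edge [[0.73452876 0.07571098]] pot [[ 0.77811518 -0.06435426]]
blue -1 [443.2 378.2]
blue 0 [497.1 340.2]
blue 1 [551.  302.2]
turq -1 [ 541.4 -369.1]
turq 0 [ 479.7 -345.6]
turq 1 [ 418.  -322.1]
t 0.25 pos [ 287.9 -610.3  226.1] jaw 115.3 w 87.6 F [-0.6  0.1 -0.5] q6 -0.29
turn ax,ay,az [-0.144 -0.    -0.001]  shift now(tool now) [10.63 36.38 45.12]  shift after turn [10.61 29.54 49.87]
```

View pics/ov.png

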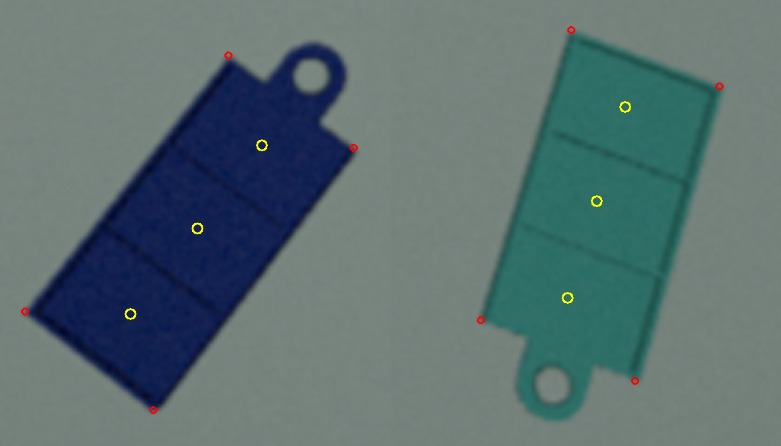

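The overlay shows the red corner marks on both tray outlines and the yellow compartment centres well placed. Starting with the yellow cassette.

```bash
python3 -m creep '[{"ax":-0.144,"gripper":5.2},{"ty":2.27,"tz":3.84,"tx":0.8},{"ty":2.27,"tz":3.84,"tx":0.8},{"ty":2.27,"tz":3.84,"tx":0.8},{"ty":2.27,"tz":3.84,"tx":0.8}]'
python3 -m creep '[{"ty":2.27,"tz":3.84,"tx":0.8},{"ty":2.27,"tz":3.84,"tx":0.8},{"ty":2.27,"tz":3.84,"tx":0.8},{"ty":2.27,"tz":3.84,"tx":0.8},{"ty":2.27,"tz":3.84,"tx":0.8}]'
python3 -m creep '[{"ty":2.27,"tz":3.84,"tx":0.8},{"ty":2.27,"tz":3.84,"tx":0.8},{"ty":2.27,"tz":3.84,"tx":0.8},{"ty":2.27,"tz":3.84,"tx":0.8},{}]'
python3 plan.py 540.7 -88.7 40 -56.5
```

```text
t 0.25 pos [ 287.9 -610.3  226.1] jaw 115.3 w 87.6 F [-0.6  0.1 -0.5] q6 -0.29
turn ax,ay,az [-0.144 -0.    -0.001]  shift now(tool now) [18.63 36.37 45.12]  shift after turn [18.61 29.54 49.87]invalid input
invalid input
invalid input
```

```bash
python3 -m creep '[{"ax":-0.144,"ay":0,"az":0,"tx":0,"ty":0,"tz":0,"gripper":5.2}]'; python3 -m creep '[{"ty":2.27,"tz":3.84,"tx":0.8}]'
```

```text
t: 0.35
position: [0.2879, -0.6104, 0.2263]
tool_rot: [0.677, -0.204, 0.677, 0.204]
force: [-0.0, -0.4, 0.6]
width: 0.0836invalid input
```

Every row needs all seven fields.

```bash
python3 -m creep '[{"ax":0,"ay":0,"az":0,"tx":0.8,"ty":2.27,"tz":3.84,"gripper":5.2},{"ax":0,"ay":0,"az":0,"tx":0.8,"ty":2.27,"tz":3.84,"gripper":5.2},{"ax":0,"ay":0,"az":0,"tx":0.8,"ty":2.27,"tz":3.84,"gripper":5.2},{"ax":0,"ay":0,"az":0,"tx":0.8,"ty":2.27,"tz":3.84,"gripper":5.2},{"ax":0,"ay":0,"az":0,"tx":0.8,"ty":2.27,"tz":3.84,"gripper":5.2}]'
python3 plan.py 540.7 -88.7 40 -56.5
```

```text
t: 0.85
position: [0.3858, -0.4082, 0.1863]
tool_rot: [0.677, -0.204, 0.677, 0.204]
force: [1.1, 0.2, -0.6]
width: 0.0526
t 0.85 pos [ 385.8 -408.2  186.3] jaw 123.5 w 52.6 F [ 1.1  0.2 -0.6] q6 -0.52
turn ax,ay,az [-0.  0.  0.]  shift now(tool now) [14.63 18.11 30.55]  shift after turn [14.63 18.1  30.55]
```

```bash
python3 -m creep '[{"ax":0,"ay":0,"az":0,"tx":0.8,"ty":2.26,"tz":3.82,"gripper":5.2},{"ax":0,"ay":0,"az":0,"tx":0.8,"ty":2.26,"tz":3.82,"gripper":5.2},{"ax":0,"ay":0,"az":0,"tx":0.8,"ty":2.26,"tz":3.82,"gripper":5.2},{"ax":0,"ay":0,"az":0,"tx":0.8,"ty":2.26,"tz":3.82,"gripper":5.2},{"ax":0,"ay":0,"az":0,"tx":0.8,"ty":2.26,"tz":3.82,"gripper":5.2}]'
python3 -m creep '[{"ax":0,"ay":0,"az":0,"tx":0.8,"ty":2.26,"tz":3.82,"gripper":5.2},{"ax":0,"ay":0,"az":0,"tx":0.8,"ty":2.26,"tz":3.82,"gripper":5.2},{"ax":0,"ay":0,"az":0,"tx":0.8,"ty":2.26,"tz":3.82,"gripper":5.2},{"ax":0,"ay":0,"az":0,"tx":4,"ty":0,"tz":0,"gripper":5.2},{"ax":0,"ay":0,"az":0,"tx":3,"ty":0,"tz":0,"gripper":5.2}]'
python3 plan.py 540.7 -88.7 6 -56.5
python3 - <<'E'
from h import *
from cell import r
a=r.snapshot("top")["frame"]; cv2.imwrite("pics/y1.png",cv2.resize(a[160:280,200:340],None,fx=4,fy=4,interpolation=cv2.INTER_CUBIC))
a=r.snapshot("side")["frame"]; cv2.imwrite("pics/y1s.png",cv2.resize(a[150:260,210:360],None,fx=4,fy=4,interpolation=cv2.INTER_CUBIC))
E
```

```text
t: 1.35
position: [0.4828, -0.2084, 0.1465]
tool_rot: [0.677, -0.204, 0.677, 0.204]
force: [0.6, -0.4, 0.8]
width: 0.0521
t: 1.85
position: [0.5409, -0.0887, 0.0514]
tool_rot: [0.677, -0.205, 0.677, 0.205]
force: [-0.3, -0.3, -1.3]
width: 0.0522
t 1.85 pos [540.9 -88.7  51.4] jaw 123.6 w 52.2 F [-0.3 -0.3 -1.3] q6 -1.18
turn ax,ay,az [0.003 0.001 0.   ]  shift now(tool now) [ 4.54  0.01 -0.02]  shift after turn [ 4.54  0.01 -0.02]
```

View pics/y1s.png

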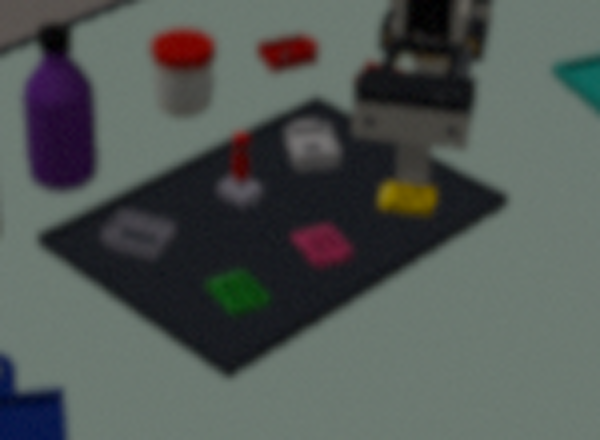

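View pics/y1.png

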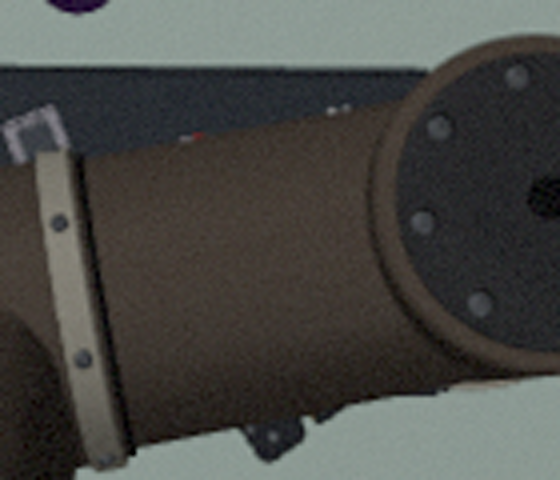

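In the side view the fingers (412,160 in the crop) sit just above the yellow cassette (408,197). The top view is blocked by the arm. I'll descend and grip.

```bash
python3 -m creep '[{"ax":0,"ay":0,"az":0,"tx":2.2,"ty":0,"tz":0,"gripper":5.2},{"ax":0,"ay":0,"az":0,"tx":1.7,"ty":0,"tz":0,"gripper":5.2},{"ax":0,"ay":0,"az":0,"tx":0,"ty":0,"tz":0,"gripper":5.2}]'
python3 plan.py 540.7 -88.7 5.5 -56.5
```

```text
t: 2.25
position: [0.5397, -0.0908, 0.0131]
tool_rot: [0.676, -0.204, 0.678, 0.204]
force: [-0.2, -0.4, 0.2]
width: 0.0521
t 2.25 pos [539.7 -90.8  13.1] jaw 123.5 w 52.1 F [-0.2 -0.4  0.2] q6 -1.18
turn ax,ay,az [-0.    -0.002 -0.001]  shift now(tool now) [0.76 0.12 0.2 ]  shift after turn [0.76 0.12 0.2 ]
```

```bash
python3 -m creep '[{"ax":0,"ay":0,"az":0,"tx":0.7,"ty":0.1,"tz":0.2,"gripper":5.2},{"ax":0,"ay":0,"az":0,"tx":0,"ty":0,"tz":0,"gripper":5.2}]'
python3 plan.py 540.7 -88.7 5.5 -56.5
```

```text
t: 2.45
position: [0.5422, -0.0884, 0.0073]
tool_rot: [0.677, -0.204, 0.677, 0.204]
force: [-0.1, 0.4, -0.3]
width: 0.0521
t 2.45 pos [542.2 -88.4   7.3] jaw 123.5 w 52.1 F [-0.1  0.4 -0.3] q6 -1.18
turn ax,ay,az [0.    0.001 0.001]  shift now(tool now) [ 0.18  0.06 -0.14]  shift after turn [ 0.18  0.06 -0.14]
```

```bash
python3 -m creep '[{"ax":0,"ay":0,"az":0,"tx":0.1,"ty":0,"tz":0,"gripper":2.0},{"ax":0,"ay":0,"az":0,"tx":0,"ty":0,"tz":0,"gripper":2.0},{"ax":0,"ay":0,"az":0,"tx":0,"ty":0,"tz":0,"gripper":2.0},{"ax":0,"ay":0,"az":0,"tx":0,"ty":0,"tz":0,"gripper":2.0},{"ax":0,"ay":0,"az":0,"tx":0,"ty":0,"tz":0,"gripper":2.0}]'
python3 plan.py 540.7 -88.7 5.5 -56.5
```

```text
t: 2.95
position: [0.5417, -0.0884, 0.0059]
tool_rot: [0.677, -0.204, 0.677, 0.204]
force: [-1.1, 0.7, 3.4]
width: 0.0273
t 2.95 pos [541.7 -88.4   5.9] jaw 123.5 w 27.3 F [-1.1  0.7  3.4] q6 -1.18
turn ax,ay,az [0. 0. 0.]  shift now(tool now) [ 0.04  0.03 -0.1 ]  shift after turn [ 0.04  0.03 -0.1 ]
```

```bash
python3 -m creep '[{"ax":0,"ay":0,"az":0,"tx":-2,"ty":0,"tz":0,"gripper":2.0},{"ax":0,"ay":0,"az":0,"tx":-3,"ty":0,"tz":0,"gripper":2.0},{"ax":0,"ay":0,"az":0,"tx":-3,"ty":0,"tz":0,"gripper":2.0},{"ax":0,"ay":0,"az":0,"tx":-3,"ty":0,"tz":0,"gripper":2.0},{"ax":0,"ay":0,"az":0,"tx":0,"ty":0,"tz":0,"gripper":2.0}]'
python3 plan.py 414.3 -320.6 115 69.1
```

```text
t: 3.45
position: [0.5442, -0.0883, 0.1199]
tool_rot: [0.679, -0.205, 0.675, 0.204]
force: [0.5, -0.2, 0.4]
width: 0.0273
t 3.45 pos [544.2 -88.3 119.9] jaw 123.6 w 27.3 F [ 0.5 -0.2  0.4] q6 -1.18
turn ax,ay,az [0.95  0.007 0.   ]  shift now(tool now) [  0.38 -12.18 -23.66]  shift after turn [  0.49 -26.33  -3.85]
```

```bash
python3 -m creep '[{"ax":0.14,"ay":0,"az":0,"tx":0,"ty":0,"tz":0,"gripper":2.0},{"ax":0.14,"ay":0,"az":0,"tx":0,"ty":0,"tz":0,"gripper":2.0},{"ax":0.14,"ay":0,"az":0,"tx":0,"ty":0,"tz":0,"gripper":2.0},{"ax":0.14,"ay":0,"az":0,"tx":0,"ty":0,"tz":0,"gripper":2.0},{"ax":0.14,"ay":0,"az":0,"tx":0,"ty":0,"tz":0,"gripper":2.0}]'
python3 -m creep '[{"ax":0.14,"ay":0,"az":0,"tx":0,"ty":0,"tz":0,"gripper":2.0},{"ax":0.11,"ay":0,"az":0,"tx":0,"ty":0,"tz":0,"gripper":2.0},{"ax":0,"ay":0,"az":0,"tx":0,"ty":-4.4,"tz":-0.6,"gripper":2.0},{"ax":0,"ay":0,"az":0,"tx":0,"ty":-4.4,"tz":-0.6,"gripper":2.0},{"ax":0,"ay":0,"az":0,"tx":0,"ty":-4.4,"tz":-0.6,"gripper":2.0}]'
python3 -m creep '[{"ax":0,"ay":0,"az":0,"tx":0,"ty":-4.4,"tz":-0.6,"gripper":2.0},{"ax":0,"ay":0,"az":0,"tx":0,"ty":-4.4,"tz":-0.6,"gripper":2.0},{"ax":0,"ay":0,"az":0,"tx":0,"ty":0,"tz":0,"gripper":2.0}]'
python3 plan.py 414.3 -320.6 15 69.1
```

```text
t: 3.95
position: [0.5412, -0.0885, 0.115]
tool_rot: [0.706, 0.043, 0.706, -0.043]
force: [0.9, -0.2, 0.2]
width: 0.0276
t: 4.45
position: [0.4765, -0.2061, 0.1151]
tool_rot: [0.695, 0.128, 0.696, -0.128]
force: [1.7, -1.3, 0.4]
width: 0.0277
t: 4.75
position: [0.4319, -0.2862, 0.1149]
tool_rot: [0.694, 0.13, 0.696, -0.13]
force: [0.2, 0.6, -1.0]
width: 0.0276
t 4.75 pos [ 431.9 -286.2  114.9] jaw 68.8 w 27.6 F [ 0.2  0.6 -1. ] q6 -1.73
turn ax,ay,az [-0.005 -0.002  0.   ]  shift now(tool now) [ 9.99 -3.84 -0.39]  shift after turn [ 9.99 -3.84 -0.42]
```

```bash
python3 -m creep '[{"ax":0,"ay":0,"az":0,"tx":2,"ty":-3.84,"tz":-0.42,"gripper":2.0},{"ax":0,"ay":0,"az":0,"tx":3,"ty":0,"tz":0,"gripper":2.0},{"ax":0,"ay":0,"az":0,"tx":3,"ty":0,"tz":0,"gripper":2.0},{"ax":0,"ay":0,"az":0,"tx":2,"ty":0,"tz":0,"gripper":2.0},{"ax":0,"ay":0,"az":0,"tx":0,"ty":0,"tz":0,"gripper":2.0}]'
python3 plan.py 414.3 -320.6 5.4 69.1
python3 - <<'E'
from h import *
from cell import r
s=r.snapshot("top"); a=s["frame"]; cv2.imwrite("pics/y2.png",cv2.resize(a[200:330,320:450],None,fx=4,fy=4,interpolation=cv2.INTER_CUBIC))
a=r.snapshot("side")["frame"]; cv2.imwrite("pics/y2s.png",cv2.resize(a[140:220,330:440],None,fx=5,fy=5,interpolation=cv2.INTER_CUBIC))
E
```

```text
t: 5.25
position: [0.4151, -0.3167, 0.0127]
tool_rot: [0.693, 0.129, 0.697, -0.128]
force: [-0.4, -0.2, 0.3]
width: 0.0273
t 5.25 pos [ 415.1 -316.7   12.7] jaw 69.0 w 27.3 F [-0.4 -0.2  0.3] q6 -1.66
turn ax,ay,az [-0.001 -0.006  0.   ]  shift now(tool now) [ 0.73 -0.39  0.07]  shift after turn [ 0.73 -0.39  0.07]
```

View pics/y2s.png

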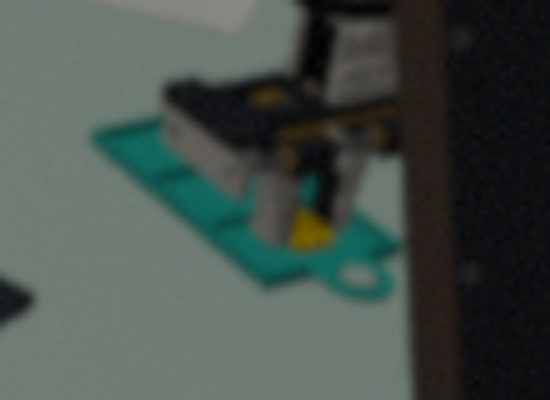

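View pics/y2.png

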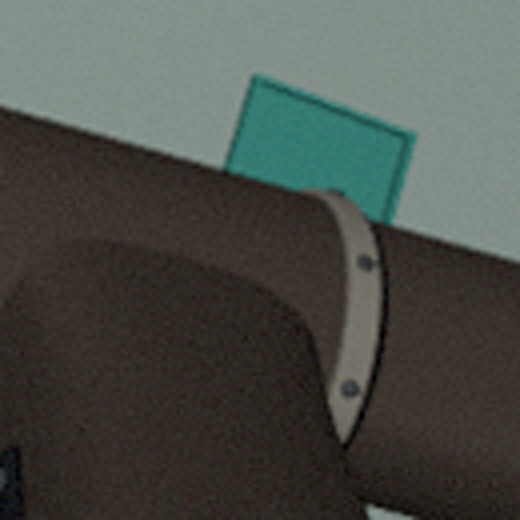

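In the side crop the yellow cassette (312,230) hangs between the fingers over the tab-end compartment, clear of the walls. I'll set it down.

```bash
python3 -m creep '[{"ax":0,"ay":0,"az":0,"tx":0,"ty":-0.3,"tz":0,"gripper":2.0},{"ax":0,"ay":0,"az":0,"tx":0.4,"ty":0,"tz":0,"gripper":2.0},{"ax":0,"ay":0,"az":0,"tx":0,"ty":0,"tz":0,"gripper":2.0},{"ax":0,"ay":0,"az":0,"tx":0,"ty":0,"tz":0,"gripper":2.0}]'
python3 plan.py 414.3 -320.6 5.4 69.1
```

```text
t: 5.75
position: [0.4164, -0.3204, 0.012]
tool_rot: [0.696, 0.128, 0.695, -0.128]
force: [0.2, -0.0, -0.8]
width: 0.0276
t 5.75 pos [ 416.4 -320.4   12. ] jaw 69.1 w 27.6 F [ 0.2 -0.  -0.8] q6 -1.65
turn ax,ay,az [-0.     0.001 -0.   ]  shift now(tool now) [ 0.66 -0.09 -0.19]  shift after turn [ 0.66 -0.09 -0.19]
```

```bash
python3 -m creep '[{"ax":0,"ay":0,"az":0,"tx":0.4,"ty":0,"tz":-0.2,"gripper":2.0},{"ax":0,"ay":0,"az":0,"tx":0.2,"ty":0,"tz":0,"gripper":2.0},{"ax":0,"ay":0,"az":0,"tx":0,"ty":0,"tz":0,"gripper":2.0},{"ax":0,"ay":0,"az":0,"tx":0,"ty":0,"tz":0,"gripper":2.0},{"ax":0,"ay":0,"az":0,"tx":0,"ty":0,"tz":0,"gripper":2.0}]'
python3 plan.py 414.3 -320.6 5.4 69.1
```

```text
t: 6.25
position: [0.4145, -0.3197, 0.0056]
tool_rot: [0.695, 0.128, 0.695, -0.128]
force: [0.3, -1.1, -0.2]
width: 0.0278
t 6.25 pos [ 414.5 -319.7    5.6] jaw 69.1 w 27.8 F [ 0.3 -1.1 -0.2] q6 -1.65
turn ax,ay,az [-0.  0.  0.]  shift now(tool now) [ 0.02 -0.09  0.02]  shift after turn [ 0.02 -0.09  0.02]
```

```bash
python3 -m creep '[{"ax":0,"ay":0,"az":0,"tx":0.07,"ty":0,"tz":0,"gripper":2.0},{"ax":0,"ay":0,"az":0,"tx":0,"ty":0,"tz":0,"gripper":2.0},{"ax":0,"ay":0,"az":0,"tx":0,"ty":0,"tz":0,"gripper":2.0}]'
```

```text
t: 6.55
position: [0.4145, -0.3197, 0.0049]
tool_rot: [0.695, 0.128, 0.695, -0.128]
force: [0.3, -0.1, 0.1]
width: 0.0275
```

```bash
python3 -m creep '[{"ax":0,"ay":0,"az":0,"tx":0.06,"ty":0,"tz":0,"gripper":2.0},{"ax":0,"ay":0,"az":0,"tx":0,"ty":0,"tz":0,"gripper":2.0},{"ax":0,"ay":0,"az":0,"tx":0,"ty":0,"tz":0,"gripper":2.0}]'
```

```text
t: 6.85
position: [0.4145, -0.3197, 0.0049]
tool_rot: [0.695, 0.128, 0.695, -0.128]
force: [-0.8, 1.5, 7.9]
width: 0.0275
```

Contact at 8 N. Release and lift.

```bash
python3 -m creep '[{"ax":0,"ay":0,"az":0,"tx":-0.03,"ty":0,"tz":0,"gripper":2.0},{"ax":0,"ay":0,"az":0,"tx":0,"ty":0,"tz":0,"gripper":3.8},{"ax":0,"ay":0,"az":0,"tx":0,"ty":0,"tz":0,"gripper":3.8},{"ax":0,"ay":0,"az":0,"tx":0,"ty":0,"tz":0,"gripper":3.8},{"ax":0,"ay":0,"az":0,"tx":-1.5,"ty":0,"tz":0,"gripper":3.8}]'
python3 -m creep '[{"ax":0,"ay":0,"az":0,"tx":-3,"ty":0,"tz":0,"gripper":5.8},{"ax":0,"ay":0,"az":0,"tx":-3,"ty":0,"tz":0,"gripper":5.8},{"ax":0,"ay":0,"az":0,"tx":-3,"ty":0,"tz":0,"gripper":5.8}]'
python3 plan.py 641.6 -83.2 115 56.2
```

```text
t: 7.35
position: [0.4129, -0.3191, 0.018]
tool_rot: [0.694, 0.129, 0.697, -0.128]
force: [-0.0, 0.4, 0.3]
width: 0.0378
t: 7.65
position: [0.4141, -0.3196, 0.1104]
tool_rot: [0.695, 0.128, 0.696, -0.128]
force: [1.0, 0.1, 0.2]
width: 0.0551
t 7.65 pos [ 414.1 -319.6  110.4] jaw 69.1 w 55.1 F [1.  0.1 0.2] q6 -1.65
turn ax,ay,az [ 0.225 -0.001  0.   ]  shift now(tool now) [-0.47 30.2  12.81]  shift after turn [-0.46 32.3   5.76]
```

```bash
python3 -m creep '[{"ax":0.11,"ay":0,"az":0,"tx":0,"ty":0,"tz":0,"gripper":5.8},{"ax":0.115,"ay":0,"az":0,"tx":0,"ty":0,"tz":0,"gripper":5.8},{"ax":0,"ay":0,"az":0,"tx":0,"ty":4.04,"tz":0.72,"gripper":5.8},{"ax":0,"ay":0,"az":0,"tx":0,"ty":4.04,"tz":0.72,"gripper":5.8},{"ax":0,"ay":0,"az":0,"tx":0,"ty":4.04,"tz":0.72,"gripper":5.8}]'
python3 -m creep '[{"ax":0,"ay":0,"az":0,"tx":0,"ty":4.04,"tz":0.72,"gripper":5.8},{"ax":0,"ay":0,"az":0,"tx":0,"ty":4.04,"tz":0.72,"gripper":5.8},{"ax":0,"ay":0,"az":0,"tx":0,"ty":4.04,"tz":0.72,"gripper":5.8},{"ax":0,"ay":0,"az":0,"tx":0,"ty":4.04,"tz":0.72,"gripper":5.8},{"ax":0,"ay":0,"az":0,"tx":0,"ty":4.04,"tz":0.72,"gripper":5.8}]'
python3 -m creep '[{"ax":0,"ay":0,"az":0,"tx":3,"ty":0,"tz":0,"gripper":5.8},{"ax":0,"ay":0,"az":0,"tx":3,"ty":0,"tz":0,"gripper":5.8},{"ax":0,"ay":0,"az":0,"tx":0,"ty":0,"tz":0,"gripper":5.8},{"ax":0,"ay":0,"az":0,"tx":0,"ty":0,"tz":0,"gripper":5.8},{"ax":0,"ay":0,"az":0,"tx":0,"ty":0,"tz":0,"gripper":5.8}]'
python3 plan.py 641.6 -83.2 10 56.2
python3 - <<'E'
from h import *
from cell import r
s=r.snapshot("top"); a=s["frame"]; cv2.imwrite("pics/w1.png",cv2.resize(a[200:330,320:450],None,fx=4,fy=4,interpolation=cv2.INTER_CUBIC))
a=r.snapshot("side")["frame"]; cv2.imwrite("pics/w1s.png",cv2.resize(a[140:240,230:420],None,fx=4,fy=4,interpolation=cv2.INTER_CUBIC))
E
```

```text
t: 8.15
position: [0.5004, -0.2301, 0.1096]
tool_rot: [0.676, 0.206, 0.676, -0.206]
force: [1.2, -0.5, 0.0]
width: 0.0579
t: 8.65
position: [0.6429, -0.0818, 0.1093]
tool_rot: [0.676, 0.206, 0.677, -0.206]
force: [0.5, -1.5, -0.3]
width: 0.0581
t: 9.15
position: [0.6431, -0.0835, 0.0512]
tool_rot: [0.677, 0.206, 0.676, -0.205]
force: [-0.2, -0.0, -0.1]
width: 0.0584
t 9.15 pos [643.1 -83.5  51.2] jaw 56.2 w 58.4 F [-0.2 -0.  -0.1] q6 -2.33
turn ax,ay,az [-0.     0.002 -0.001]  shift now(tool now) [ 4.12 -0.07 -0.15]  shift after turn [ 4.12 -0.06 -0.14]
```

View pics/w1s.png

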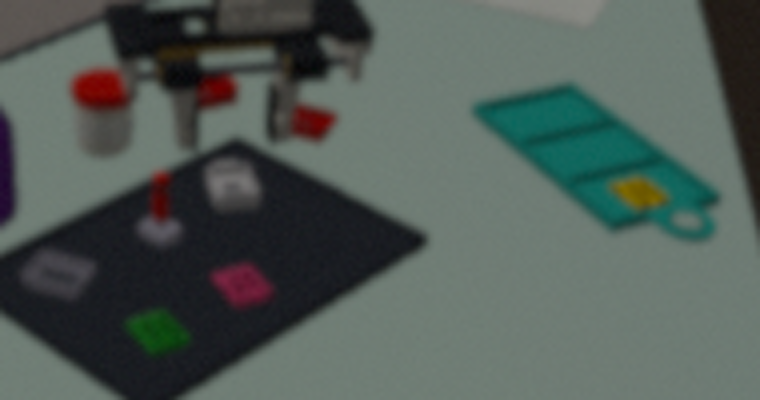

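View pics/w1.png

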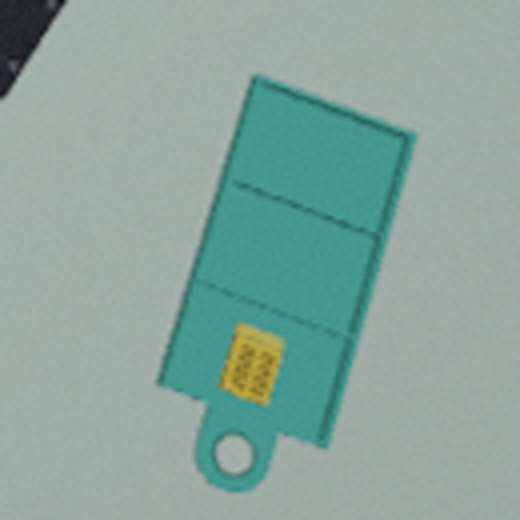

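Yellow (252,365 in the crop) lies flat in the tab-end compartment. The open fingers stand above the white mould. I'll descend and grip.

```bash
python3 -m creep '[{"ax":0,"ay":0,"az":0,"tx":2.3,"ty":-0.07,"tz":-0.14,"gripper":5.8},{"ax":0,"ay":0,"az":0,"tx":2,"ty":0,"tz":0,"gripper":5.8},{"ax":0,"ay":0,"az":0,"tx":0,"ty":0,"tz":0,"gripper":5.8},{"ax":0,"ay":0,"az":0,"tx":0,"ty":0,"tz":0,"gripper":5.8},{"ax":0,"ay":0,"az":0,"tx":0,"ty":0,"tz":0,"gripper":2.6}]'
python3 -m creep '[{"ax":0,"ay":0,"az":0,"tx":0,"ty":0,"tz":0,"gripper":2.6},{"ax":0,"ay":0,"az":0,"tx":0,"ty":0,"tz":0,"gripper":2.6},{"ax":0,"ay":0,"az":0,"tx":0,"ty":0,"tz":0,"gripper":2.6},{"ax":0,"ay":0,"az":0,"tx":0,"ty":0,"tz":0,"gripper":2.6},{"ax":0,"ay":0,"az":0,"tx":0,"ty":0,"tz":0,"gripper":2.6}]'
python3 plan.py 479.7 -345.6 120 69.1
```

```text
t: 9.75
position: [0.6414, -0.083, 0.0081]
tool_rot: [0.677, 0.206, 0.676, -0.205]
force: [-0.5, 0.6, 0.1]
width: 0.0541
t: 10.25
position: [0.6408, -0.083, 0.0071]
tool_rot: [0.677, 0.206, 0.676, -0.206]
force: [-1.8, 0.3, 5.5]
width: 0.0337
t 10.25 pos [640.8 -83.    7.1] jaw 56.2 w 33.7 F [-1.8  0.3  5.5] q6 -2.33
turn ax,ay,az [-0.225  0.001 -0.   ]  shift now(tool now) [-11.3  -30.78   1.23]  shift after turn [-11.29 -30.28  -5.68]
```

```bash
python3 -m creep '[{"ax":0,"ay":0,"az":0,"tx":-2.5,"ty":0,"tz":0,"gripper":2.6},{"ax":0,"ay":0,"az":0,"tx":-3,"ty":0,"tz":0,"gripper":2.6},{"ax":0,"ay":0,"az":0,"tx":-3,"ty":0,"tz":0,"gripper":2.6},{"ax":-0.11,"ay":0,"az":0,"tx":-2.8,"ty":0,"tz":0,"gripper":2.6},{"ax":-0.115,"ay":0,"az":0,"tx":0,"ty":0,"tz":0,"gripper":2.6}]'
python3 plan.py 477.4 -344.7 120 69.1
```

```text
t: 10.75
position: [0.643, -0.083, 0.1241]
tool_rot: [0.698, 0.127, 0.693, -0.126]
force: [0.9, -0.5, -1.0]
width: 0.0334
t 10.75 pos [643.  -83.  124.1] jaw 69.4 w 33.4 F [ 0.9 -0.5 -1. ] q6 -2.10
turn ax,ay,az [ 0.005  0.006 -0.003]  shift now(tool now) [  0.29 -30.33  -6.27]  shift after turn [  0.41 -30.36  -6.13]
```

```bash
python3 -m creep '[{"ax":0,"ay":0,"az":0,"tx":0,"ty":-4.33,"tz":-0.86,"gripper":2.6},{"ax":0,"ay":0,"az":0,"tx":0,"ty":-4.33,"tz":-0.86,"gripper":2.6},{"ax":0,"ay":0,"az":0,"tx":0,"ty":-4.33,"tz":-0.86,"gripper":2.6},{"ax":0,"ay":0,"az":0,"tx":0,"ty":-4.33,"tz":-0.86,"gripper":2.6},{"ax":0,"ay":0,"az":0,"tx":0,"ty":-4.33,"tz":-0.86,"gripper":2.6}]'
python3 -m creep '[{"ax":0,"ay":0,"az":0,"tx":0,"ty":-4.33,"tz":-0.86,"gripper":2.6},{"ax":0,"ay":0,"az":0,"tx":0,"ty":-4.33,"tz":-0.86,"gripper":2.6},{"ax":0,"ay":0,"az":0,"tx":4,"ty":0,"tz":0,"gripper":2.6},{"ax":0,"ay":0,"az":0,"tx":3,"ty":0,"tz":0,"gripper":2.6},{"ax":0,"ay":0,"az":0,"tx":2,"ty":0,"tz":0,"gripper":2.6}]'
python3 -m creep '[{"ax":0,"ay":0,"az":0,"tx":0,"ty":0,"tz":0,"gripper":2.6},{"ax":0,"ay":0,"az":0,"tx":0,"ty":0,"tz":0,"gripper":2.6},{"ax":0,"ay":0,"az":0,"tx":0,"ty":0,"tz":0,"gripper":2.6}]'
python3 plan.py 477.4 -344.7 7 69.1
```

```text
t: 11.25
position: [0.5218, -0.271, 0.1194]
tool_rot: [0.695, 0.128, 0.695, -0.128]
force: [0.8, -0.8, 0.6]
width: 0.0339
t: 11.75
position: [0.4744, -0.3447, 0.0273]
tool_rot: [0.694, 0.129, 0.696, -0.129]
force: [-0.4, 0.1, -0.5]
width: 0.0335
t: 12.05
position: [0.4771, -0.3449, 0.0309]
tool_rot: [0.696, 0.128, 0.695, -0.128]
force: [-0.2, 0.5, 0.1]
width: 0.0336
t 12.05 pos [ 477.1 -344.9   30.9] jaw 69.1 w 33.6 F [-0.2  0.5  0.1] q6 -1.64
turn ax,ay,az [0.    0.002 0.   ]  shift now(tool now) [2.39 0.03 0.02]  shift after turn [2.39 0.03 0.02]
```

```bash
python3 -m creep '[{"ax":0,"ay":0,"az":0,"tx":1.5,"ty":0.03,"tz":0,"gripper":2.6},{"ax":0,"ay":0,"az":0,"tx":0.8,"ty":0,"tz":0,"gripper":2.6},{"ax":0,"ay":0,"az":0,"tx":0.05,"ty":0,"tz":0,"gripper":2.6},{"ax":0,"ay":0,"az":0,"tx":0,"ty":0,"tz":0,"gripper":2.6},{"ax":0,"ay":0,"az":0,"tx":0,"ty":0,"tz":0,"gripper":2.6}]'
python3 -m creep '[{"ax":0,"ay":0,"az":0,"tx":0.05,"ty":0,"tz":0,"gripper":2.6},{"ax":0,"ay":0,"az":0,"tx":0,"ty":0,"tz":0,"gripper":2.6},{"ax":0,"ay":0,"az":0,"tx":0,"ty":0,"tz":0,"gripper":2.6}]'
```

```text
t: 12.55
position: [0.4765, -0.3444, 0.0066]
tool_rot: [0.696, 0.128, 0.695, -0.128]
force: [0.5, 0.8, 0.3]
width: 0.0336
t: 12.85
position: [0.4764, -0.3444, 0.0061]
tool_rot: [0.696, 0.128, 0.695, -0.128]
force: [-0.3, 1.2, 5.5]
width: 0.0338
```

```bash
python3 -m creep '[{"ax":0,"ay":0,"az":0,"tx":0,"ty":0,"tz":0,"gripper":4.4},{"ax":0,"ay":0,"az":0,"tx":0,"ty":0,"tz":0,"gripper":4.4},{"ax":0,"ay":0,"az":0,"tx":0,"ty":0,"tz":0,"gripper":4.4},{"ax":0,"ay":0,"az":0,"tx":-1.5,"ty":0,"tz":0,"gripper":4.4},{"ax":0,"ay":0,"az":0,"tx":-3,"ty":0,"tz":0,"gripper":4.4}]'
python3 -m creep '[{"ax":0,"ay":0,"az":0,"tx":-3,"ty":0,"tz":0,"gripper":5.2},{"ax":0,"ay":0,"az":0,"tx":-3,"ty":0,"tz":0,"gripper":5.2},{"ax":0,"ay":0,"az":0,"tx":0,"ty":0,"tz":0,"gripper":5.2}]'
python3 plan.py 543.6 5.4 115 71.5
```

```text
t: 13.35
position: [0.4743, -0.3436, 0.0486]
tool_rot: [0.693, 0.129, 0.697, -0.128]
force: [0.7, 0.2, -0.6]
width: 0.0439
t: 13.65
position: [0.4786, -0.3455, 0.1149]
tool_rot: [0.698, 0.127, 0.693, -0.129]
force: [0.3, -0.2, 0.4]
width: 0.0521
t 13.65 pos [ 478.6 -345.5  114.9] jaw 69.1 w 52.1 F [ 0.3 -0.2  0.4] q6 -1.64
turn ax,ay,az [-0.042  0.007  0.001]  shift now(tool now) [-0.07 35.1  -6.43]  shift after turn [-1.000e-02  3.534e+01 -4.970e+00]
```

```bash
python3 -m creep '[{"ax":-0.042,"ay":0,"az":0,"tx":0,"ty":0,"tz":0,"gripper":5.2},{"ax":0,"ay":0,"az":0,"tx":0,"ty":4.41,"tz":-0.62,"gripper":5.2},{"ax":0,"ay":0,"az":0,"tx":0,"ty":4.41,"tz":-0.62,"gripper":5.2},{"ax":0,"ay":0,"az":0,"tx":0,"ty":4.41,"tz":-0.62,"gripper":5.2},{"ax":0,"ay":0,"az":0,"tx":0,"ty":4.41,"tz":-0.62,"gripper":5.2}]'
python3 -m creep '[{"ax":0,"ay":0,"az":0,"tx":0,"ty":4.41,"tz":-0.62,"gripper":5.2},{"ax":0,"ay":0,"az":0,"tx":0,"ty":4.41,"tz":-0.62,"gripper":5.2},{"ax":0,"ay":0,"az":0,"tx":0,"ty":4.41,"tz":-0.62,"gripper":5.2},{"ax":0,"ay":0,"az":0,"tx":0,"ty":4.41,"tz":-0.62,"gripper":5.2},{"ax":0,"ay":0,"az":0,"tx":4,"ty":0,"tz":0,"gripper":5.2}]'
python3 -m creep '[{"ax":0,"ay":0,"az":0,"tx":3,"ty":0,"tz":0,"gripper":5.2},{"ax":0,"ay":0,"az":0,"tx":0,"ty":0,"tz":0,"gripper":5.2},{"ax":0,"ay":0,"az":0,"tx":0,"ty":0,"tz":0,"gripper":5.2},{"ax":0,"ay":0,"az":0,"tx":0,"ty":0,"tz":0,"gripper":5.2}]'
python3 plan.py 543.6 5.4 6 71.5
python3 - <<'E'
from h import *
from cell import r
s=r.snapshot("top"); a=s["frame"]; cv2.imwrite("pics/p1.png",cv2.resize(a[200:330,320:450],None,fx=4,fy=4,interpolation=cv2.INTER_CUBIC))
a=r.snapshot("side")["frame"]; cv2.imwrite("pics/p1s.png",cv2.resize(a[140:250,220:420],None,fx=4,fy=4,interpolation=cv2.INTER_CUBIC))
E
```

```text
t: 14.15
position: [0.5084, -0.1677, 0.1101]
tool_rot: [0.698, 0.114, 0.698, -0.114]
force: [0.5, -1.0, -0.4]
width: 0.0517
t: 14.65
position: [0.5465, 0.0114, 0.0743]
tool_rot: [0.702, 0.113, 0.695, -0.11]
force: [0.8, 0.1, -1.1]
width: 0.0522
t: 15.05
position: [0.5423, 0.0059, 0.042]
tool_rot: [0.699, 0.114, 0.697, -0.114]
force: [0.1, -0.3, 0.6]
width: 0.052
t 15.05 pos [542.3   5.9  42. ] jaw 71.5 w 52.0 F [ 0.1 -0.3  0.6] q6 -2.27
turn ax,ay,az [-0.     0.002 -0.001]  shift now(tool now) [ 3.6  -0.01  0.14]  shift after turn [ 3.6  -0.    0.14]
```

View pics/p1s.png

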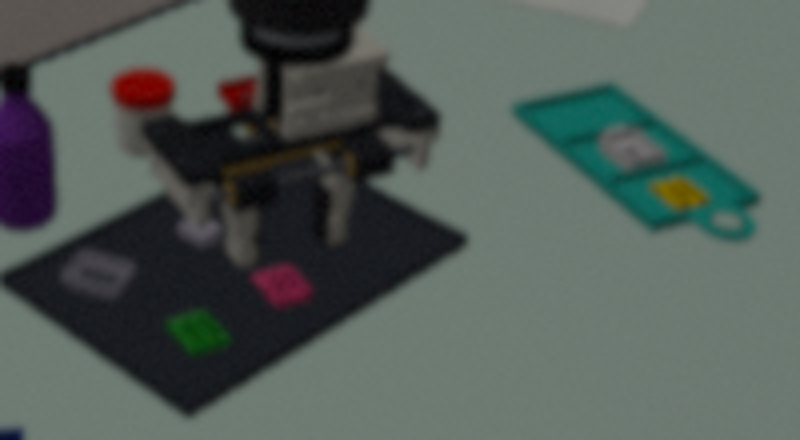

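View pics/p1.png

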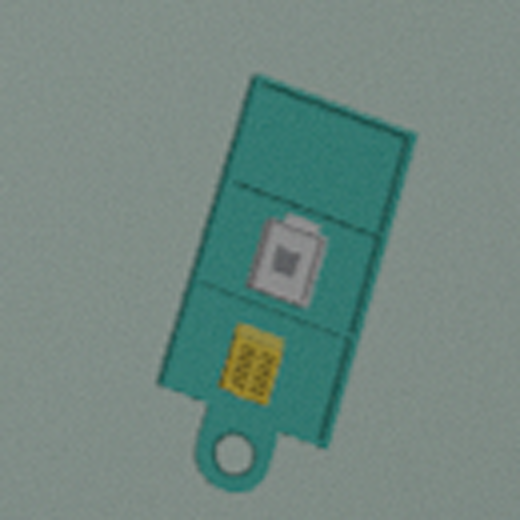

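The white mould (287,262) lies open side up in the middle compartment, with yellow (252,365) next to the tab. The fingers stand over pink. Descend and grip.

```bash
python3 -m creep '[{"ax":0,"ay":0,"az":0,"tx":2,"ty":0,"tz":0.14,"gripper":5.2},{"ax":0,"ay":0,"az":0,"tx":1.5,"ty":0,"tz":0,"gripper":5.2},{"ax":0,"ay":0,"az":0,"tx":0.05,"ty":0,"tz":0,"gripper":5.2},{"ax":0,"ay":0,"az":0,"tx":0,"ty":0,"tz":0,"gripper":5.2},{"ax":0,"ay":0,"az":0,"tx":0,"ty":0,"tz":0,"gripper":2.0}]'
python3 -m creep '[{"ax":0,"ay":0,"az":0,"tx":0,"ty":0,"tz":0,"gripper":2.0},{"ax":0,"ay":0,"az":0,"tx":0,"ty":0,"tz":0,"gripper":2.0},{"ax":0,"ay":0,"az":0,"tx":0,"ty":0,"tz":0,"gripper":2.0},{"ax":0,"ay":0,"az":0,"tx":0,"ty":0,"tz":0,"gripper":2.0}]'
python3 plan.py 551 302.2 120 54.8
```

```text
t: 15.65
position: [0.543, 0.0055, 0.0061]
tool_rot: [0.698, 0.114, 0.697, -0.114]
force: [1.3, -0.2, 0.1]
width: 0.0479
t: 16.05
position: [0.5427, 0.0056, 0.0054]
tool_rot: [0.698, 0.114, 0.698, -0.114]
force: [-0.0, -0.6, 3.9]
width: 0.028
t 16.05 pos [542.7   5.6   5.4] jaw 71.5 w 28.0 F [-0.  -0.6  3.9] q6 -2.27
turn ax,ay,az [ 0.291  0.    -0.   ]  shift now(tool now) [-11.45  28.39  -8.62]  shift after turn [-11.46  24.72 -16.42]
```

Joint 6 would hit its range going the short way, so I'll turn the long way (about −2.85 rad) during and after the lift.

```bash
python3 -m creep '[{"ax":0,"ay":0,"az":0,"tx":-2,"ty":0,"tz":0,"gripper":2.0},{"ax":0,"ay":0,"az":0,"tx":-3,"ty":0,"tz":0,"gripper":2.0},{"ax":-0.14,"ay":0,"az":0,"tx":-3,"ty":0,"tz":0,"gripper":2.0},{"ax":-0.14,"ay":0,"az":0,"tx":-3.5,"ty":0,"tz":0,"gripper":2.0},{"ax":-0.14,"ay":0,"az":0,"tx":0,"ty":0,"tz":0,"gripper":2.0}]'
python3 -m creep '[{"ax":-0.14,"ay":0,"az":0,"tx":0,"ty":0,"tz":0,"gripper":2.0},{"ax":-0.14,"ay":0,"az":0,"tx":0,"ty":0,"tz":0,"gripper":2.0},{"ax":-0.14,"ay":0,"az":0,"tx":0,"ty":0,"tz":0,"gripper":2.0},{"ax":-0.14,"ay":0,"az":0,"tx":0,"ty":0,"tz":0,"gripper":2.0},{"ax":-0.14,"ay":0,"az":0,"tx":0,"ty":0,"tz":0,"gripper":2.0}]'
python3 -m creep '[{"ax":-0.14,"ay":0,"az":0,"tx":0,"ty":0,"tz":0,"gripper":2.0},{"ax":-0.14,"ay":0,"az":0,"tx":0,"ty":0,"tz":0,"gripper":2.0},{"ax":-0.14,"ay":0,"az":0,"tx":0,"ty":0,"tz":0,"gripper":2.0},{"ax":-0.14,"ay":0,"az":0,"tx":0,"ty":0,"tz":0,"gripper":2.0},{"ax":-0.14,"ay":0,"az":0,"tx":0,"ty":0,"tz":0,"gripper":2.0}]'
python3 -m creep '[{"ax":-0.14,"ay":0,"az":0,"tx":0,"ty":0,"tz":0,"gripper":2.0},{"ax":-0.14,"ay":0,"az":0,"tx":0,"ty":0,"tz":0,"gripper":2.0},{"ax":-0.14,"ay":0,"az":0,"tx":0,"ty":0,"tz":0,"gripper":2.0},{"ax":-0.14,"ay":0,"az":0,"tx":0,"ty":0,"tz":0,"gripper":2.0},{"ax":0,"ay":0,"az":0,"tx":0,"ty":0,"tz":0,"gripper":2.0}]'
python3 plan.py 554.3 299.9 115 234.8
```

```text
t: 16.55
position: [0.5453, 0.0061, 0.1249]
tool_rot: [0.709, -0.036, 0.703, 0.037]
force: [0.7, 0.6, -0.7]
width: 0.0278
t: 17.05
position: [0.5423, 0.0055, 0.1199]
tool_rot: [0.651, -0.276, 0.651, 0.276]
force: [0.9, 0.3, -0.5]
width: 0.0277
t: 17.55
position: [0.5423, 0.0055, 0.1199]
tool_rot: [0.517, -0.483, 0.517, 0.483]
force: [-0.4, -1.3, -0.3]
width: 0.0277
t: 18.05
position: [0.5423, 0.0055, 0.1199]
tool_rot: [0.364, -0.606, 0.364, 0.606]
force: [-0.4, 0.4, 0.1]
width: 0.0275
t 18.05 pos [542.3   5.5 119.9] jaw -152.0 w 27.5 F [-0.4  0.4  0.1] q6 0.12
turn ax,ay,az [-0.468  0.    -0.   ]  shift now(tool now) [  0.49 -14.86  25.44]  shift after turn [  0.49 -24.75  15.99]
```

```bash
python3 -m creep '[{"ax":-0.14,"ay":0,"az":0,"tx":0,"ty":0,"tz":0,"gripper":2.0},{"ax":-0.14,"ay":0,"az":0,"tx":0,"ty":0,"tz":0,"gripper":2.0},{"ax":-0.14,"ay":0,"az":0,"tx":0,"ty":0,"tz":0,"gripper":2.0},{"ax":-0.048,"ay":0,"az":0,"tx":0,"ty":0,"tz":0,"gripper":2.0},{"ax":0,"ay":0,"az":0,"tx":0,"ty":-3.54,"tz":2.28,"gripper":2.0}]'
python3 -m creep '[{"ax":0,"ay":0,"az":0,"tx":0,"ty":-3.54,"tz":2.28,"gripper":2.0},{"ax":0,"ay":0,"az":0,"tx":0,"ty":-3.54,"tz":2.28,"gripper":2.0},{"ax":0,"ay":0,"az":0,"tx":0,"ty":-3.54,"tz":2.28,"gripper":2.0},{"ax":0,"ay":0,"az":0,"tx":0,"ty":-3.54,"tz":2.28,"gripper":2.0},{"ax":0,"ay":0,"az":0,"tx":0,"ty":-3.54,"tz":2.28,"gripper":2.0}]'
python3 -m creep '[{"ax":0,"ay":0,"az":0,"tx":0,"ty":-3.54,"tz":2.28,"gripper":2.0},{"ax":0,"ay":0,"az":0,"tx":4,"ty":0,"tz":0,"gripper":2.0},{"ax":0,"ay":0,"az":0,"tx":3,"ty":0,"tz":0,"gripper":2.0},{"ax":0,"ay":0,"az":0,"tx":0,"ty":0,"tz":0,"gripper":2.0},{"ax":0,"ay":0,"az":0,"tx":0,"ty":0,"tz":0,"gripper":2.0}]'
python3 plan.py 554.3 299.9 12 234.8
```

```text
t: 18.55
position: [0.5437, 0.0452, 0.1198]
tool_rot: [0.217, -0.673, 0.217, 0.673]
force: [0.7, 1.0, 0.3]
width: 0.0274
t: 19.05
position: [0.5535, 0.2596, 0.1201]
tool_rot: [0.216, -0.673, 0.216, 0.673]
force: [1.9, 0.7, 0.4]
width: 0.0273
t: 19.55
position: [0.5557, 0.2997, 0.0502]
tool_rot: [0.215, -0.673, 0.216, 0.674]
force: [0.4, 0.6, 0.7]
width: 0.0277
t 19.55 pos [555.7 299.7  50.2] jaw -125.5 w 27.7 F [0.4 0.6 0.7] q6 0.15
turn ax,ay,az [-0.004 -0.    -0.001]  shift now(tool now) [3.82 0.06 0.13]  shift after turn [3.82 0.07 0.13]
```

```bash
python3 -m creep '[{"ax":0,"ay":0,"az":0,"tx":2.4,"ty":0.07,"tz":0.1,"gripper":2.0},{"ax":0,"ay":0,"az":0,"tx":1.5,"ty":0,"tz":0,"gripper":2.0},{"ax":0,"ay":0,"az":0,"tx":0.5,"ty":0,"tz":0,"gripper":2.0},{"ax":0,"ay":0,"az":0,"tx":0,"ty":0,"tz":0,"gripper":2.0},{"ax":0,"ay":0,"az":0,"tx":0,"ty":0,"tz":0,"gripper":2.0}]'
python3 plan.py 554.3 299.9 4.4 234.8
python3 - <<'E'
from h import *
from cell import r
a=r.snapshot("side")["frame"]; cv2.imwrite("pics/p2s.png",cv2.resize(a[200:330,150:290],None,fx=4,fy=4,interpolation=cv2.INTER_CUBIC))
E
```

```text
t: 20.05
position: [0.5554, 0.3005, 0.0078]
tool_rot: [-0.215, 0.674, -0.214, -0.673]
force: [-0.5, 0.0, -0.4]
width: 0.0277
t 20.05 pos [555.4 300.5   7.8] jaw -125.4 w 27.7 F [-0.5  0.  -0.4] q6 0.15
turn ax,ay,az [-0.003 -0.001  0.002]  shift now(tool now) [0.34 0.12 0.06]  shift after turn [0.34 0.12 0.06]
```

View pics/p2s.png

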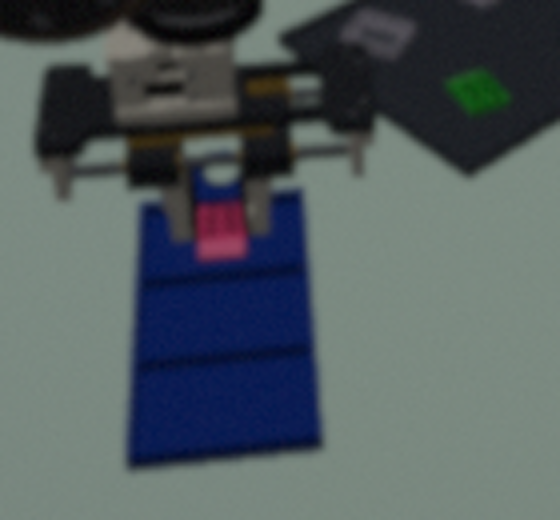

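Pink (222,232) hangs over the tab-end compartment of the blue tray, inside its walls. Lower until contact.

```bash
python3 -m creep '[{"ax":0,"ay":0,"az":0,"tx":0.2,"ty":0.1,"tz":0,"gripper":2.0},{"ax":0,"ay":0,"az":0,"tx":0.08,"ty":0,"tz":0,"gripper":2.0},{"ax":0,"ay":0,"az":0,"tx":0,"ty":0,"tz":0,"gripper":2.0},{"ax":0,"ay":0,"az":0,"tx":0,"ty":0,"tz":0,"gripper":2.0},{"ax":0,"ay":0,"az":0,"tx":0,"ty":0,"tz":0,"gripper":2.0}]'
python3 -m creep '[{"ax":0,"ay":0,"az":0,"tx":0.06,"ty":0,"tz":0,"gripper":2.0},{"ax":0,"ay":0,"az":0,"tx":0,"ty":0,"tz":0,"gripper":2.0},{"ax":0,"ay":0,"az":0,"tx":0,"ty":0,"tz":0,"gripper":2.0}]'
```

```text
t: 20.6
position: [0.5542, 0.2994, 0.0045]
tool_rot: [-0.215, 0.674, -0.214, -0.674]
force: [-0.9, -0.5, 6.6]
width: 0.0277
t: 20.9
position: [0.5542, 0.2994, 0.0044]
tool_rot: [-0.215, 0.674, -0.214, -0.673]
force: [-3.2, -1.3, 11.6]
width: 0.0273
```

```bash
python3 -m creep '[{"ax":0,"ay":0,"az":0,"tx":-0.07,"ty":0,"tz":0,"gripper":2.0},{"ax":0,"ay":0,"az":0,"tx":0,"ty":0,"tz":0,"gripper":3.8},{"ax":0,"ay":0,"az":0,"tx":0,"ty":0,"tz":0,"gripper":3.8},{"ax":0,"ay":0,"az":0,"tx":0,"ty":0,"tz":0,"gripper":3.8},{"ax":0,"ay":0,"az":0,"tx":-1.5,"ty":0,"tz":0,"gripper":3.8}]'
python3 -m creep '[{"ax":0,"ay":0,"az":0,"tx":-3,"ty":0,"tz":0,"gripper":5.8},{"ax":0,"ay":0,"az":0,"tx":-3,"ty":0,"tz":0,"gripper":5.8},{"ax":0,"ay":0,"az":0,"tx":-3,"ty":0,"tz":0,"gripper":5.8},{"ax":0,"ay":0,"az":0,"tx":0,"ty":0,"tz":0,"gripper":5.8}]'
python3 plan.py 642.4 98.5 110 292.5
python3 - <<'E'
from h import *
from cell import r
s=r.snapshot("top"); a=s["frame"]; cv2.imwrite("pics/s0.png",cv2.resize(a[195:315,55:160],None,fx=4,fy=4,interpolation=cv2.INTER_CUBIC))
E
```

```text
t: 21.4
position: [0.5526, 0.2981, 0.0164]
tool_rot: [0.214, -0.673, 0.216, 0.674]
force: [-0.3, -1.0, 0.2]
width: 0.0373
t: 21.8
position: [0.556, 0.3008, 0.1129]
tool_rot: [-0.216, 0.675, -0.212, -0.672]
force: [0.1, -0.3, 0.5]
width: 0.0572
t 21.80 pos [556.  300.8 112.9] jaw -125.3 w 57.2 F [ 0.1 -0.3  0.5] q6 0.15
turn ax,ay,az [-1.009 -0.005  0.005]  shift now(tool now) [  0.25  11.52 -18.74]  shift after turn [ 0.29 22.   -0.24]
```

View pics/s0.png

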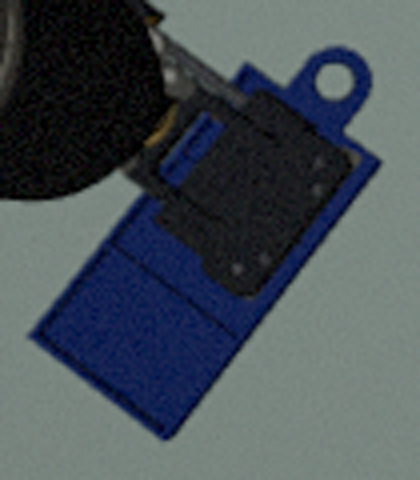

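The gripper hides the pink cassette here, so I'll check it later. On to the steel mould.

```bash
python3 -m creep '[{"ax":-0.144,"ay":0,"az":0,"tx":0,"ty":0,"tz":0,"gripper":5.8},{"ax":-0.144,"ay":0,"az":0,"tx":0,"ty":0,"tz":0,"gripper":5.8},{"ax":-0.144,"ay":0,"az":0,"tx":0,"ty":0,"tz":0,"gripper":5.8},{"ax":-0.144,"ay":0,"az":0,"tx":0,"ty":0,"tz":0,"gripper":5.8},{"ax":-0.144,"ay":0,"az":0,"tx":0,"ty":0,"tz":0,"gripper":5.8}]'
python3 -m creep '[{"ax":-0.144,"ay":0,"az":0,"tx":0,"ty":0,"tz":0,"gripper":5.8},{"ax":-0.144,"ay":0,"az":0,"tx":0,"ty":0,"tz":0,"gripper":5.8},{"ax":0,"ay":0,"az":0,"tx":0,"ty":4.4,"tz":-0.04,"gripper":5.8},{"ax":0,"ay":0,"az":0,"tx":0,"ty":4.4,"tz":-0.04,"gripper":5.8},{"ax":0,"ay":0,"az":0,"tx":0,"ty":4.4,"tz":-0.04,"gripper":5.8}]'
python3 -m creep '[{"ax":0,"ay":0,"az":0,"tx":0,"ty":4.4,"tz":-0.04,"gripper":5.8},{"ax":0,"ay":0,"az":0,"tx":0,"ty":4.2,"tz":-0.04,"gripper":5.8},{"ax":0,"ay":0,"az":0,"tx":3,"ty":0,"tz":0,"gripper":5.8},{"ax":0,"ay":0,"az":0,"tx":3,"ty":0,"tz":0,"gripper":5.8},{"ax":0,"ay":0,"az":0,"tx":0,"ty":0,"tz":0,"gripper":5.8}]'
python3 -m creep '[{"ax":0,"ay":0,"az":0,"tx":0,"ty":0,"tz":0,"gripper":5.8},{"ax":0,"ay":0,"az":0,"tx":0,"ty":0,"tz":0,"gripper":5.8}]'
python3 plan.py 642.4 98.5 10 292.5
python3 - <<'E'
from h import *
from cell import r
s=r.snapshot("top"); a=s["frame"]; cv2.imwrite("pics/s1.png",cv2.resize(a[195:315,55:160],None,fx=4,fy=4,interpolation=cv2.INTER_CUBIC))
a=r.snapshot("side")["frame"]; cv2.imwrite("pics/s1s.png",cv2.resize(a[140:260,160:350],None,fx=4,fy=4,interpolation=cv2.INTER_CUBIC))
E
```

```text
t: 22.35
position: [0.5532, 0.2987, 0.1069]
tool_rot: [-0.039, -0.705, -0.038, 0.707]
force: [-0.5, 0.2, 1.3]
width: 0.0581
t: 22.85
position: [0.6049, 0.1764, 0.1069]
tool_rot: [-0.138, -0.693, -0.138, 0.694]
force: [0.9, -0.2, 1.2]
width: 0.058
t: 23.35
position: [0.6352, 0.0964, 0.0429]
tool_rot: [-0.137, -0.69, -0.136, 0.697]
force: [-0.1, -0.5, -0.5]
width: 0.0579
t: 23.55
position: [0.6396, 0.099, 0.0495]
tool_rot: [0.138, 0.694, 0.138, -0.693]
force: [0.4, 0.3, -0.5]
width: 0.0579
t 23.55 pos [639.6  99.   49.5] jaw -67.5 w 57.9 F [ 0.4  0.3 -0.5] q6 1.51
turn ax,ay,az [-0.001 -0.001 -0.   ]  shift now(tool now) [ 3.95  0.15 -0.24]  shift after turn [ 3.95  0.15 -0.24]
```

View pics/s1.png

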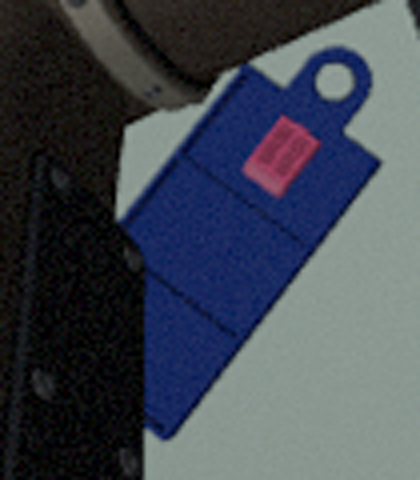

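View pics/s1s.png

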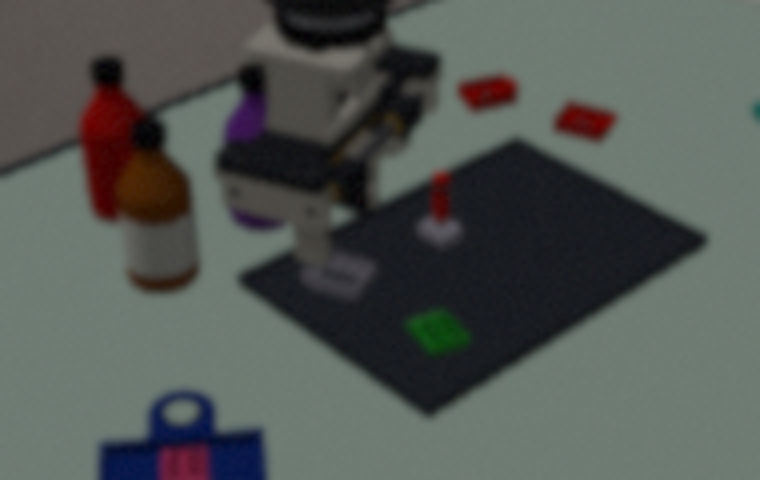

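Pink (282,155) lies in the tab-end compartment. The gripper is above the steel mould and clear of the brown and purple bottles. Descend and grip.

```bash
python3 -m creep '[{"ax":0,"ay":0,"az":0,"tx":2.2,"ty":0.15,"tz":-0.24,"gripper":5.8},{"ax":0,"ay":0,"az":0,"tx":1.7,"ty":0,"tz":0,"gripper":5.8},{"ax":0,"ay":0,"az":0,"tx":0.2,"ty":0,"tz":0,"gripper":5.8},{"ax":0,"ay":0,"az":0,"tx":0,"ty":0,"tz":0,"gripper":5.8},{"ax":0,"ay":0,"az":0,"tx":0,"ty":0,"tz":0,"gripper":2.6}]'
python3 -m creep '[{"ax":0,"ay":0,"az":0,"tx":0,"ty":0,"tz":0,"gripper":2.6},{"ax":0,"ay":0,"az":0,"tx":0,"ty":0,"tz":0,"gripper":2.6},{"ax":0,"ay":0,"az":0,"tx":0,"ty":0,"tz":0,"gripper":2.6},{"ax":0,"ay":0,"az":0,"tx":0,"ty":0,"tz":0,"gripper":2.6},{"ax":0,"ay":0,"az":0,"tx":0,"ty":0,"tz":0,"gripper":2.6}]'
python3 plan.py 497.1 340.2 115 234.8
```

```text
t: 24.15
position: [0.6424, 0.0984, 0.0088]
tool_rot: [0.138, 0.694, 0.138, -0.693]
force: [-0.4, 0.3, 0.3]
width: 0.0541
t: 24.65
position: [0.6419, 0.098, 0.008]
tool_rot: [0.137, 0.694, 0.138, -0.693]
force: [-1.9, 0.7, 5.5]
width: 0.0332
t 24.65 pos [641.9  98.    8. ] jaw -67.6 w 33.2 F [-1.9  0.7  5.5] q6 1.51
turn ax,ay,az [ 1.006e+00 -1.000e-03  0.000e+00]  shift now(tool now) [-10.71 -27.91   4.14]  shift after turn [-10.7  -11.44  25.79]
```

```bash
python3 -m creep '[{"ax":0,"ay":0,"az":0,"tx":-2,"ty":0,"tz":0,"gripper":2.6},{"ax":0,"ay":0,"az":0,"tx":-3,"ty":0,"tz":0,"gripper":2.6},{"ax":0,"ay":0,"az":0,"tx":-3,"ty":0,"tz":0,"gripper":2.6},{"ax":0.143,"ay":0,"az":0,"tx":-2.7,"ty":0,"tz":0,"gripper":2.6},{"ax":0.143,"ay":0,"az":0,"tx":0,"ty":0,"tz":0,"gripper":2.6}]'
python3 -m creep '[{"ax":0.144,"ay":0,"az":0,"tx":0,"ty":0,"tz":0,"gripper":2.6},{"ax":0.144,"ay":0,"az":0,"tx":0,"ty":0,"tz":0,"gripper":2.6},{"ax":0.144,"ay":0,"az":0,"tx":0,"ty":0,"tz":0,"gripper":2.6},{"ax":0.144,"ay":0,"az":0,"tx":0,"ty":0,"tz":0,"gripper":2.6},{"ax":0.144,"ay":0,"az":0,"tx":0,"ty":0,"tz":0,"gripper":2.6}]'
python3 -m creep '[{"ax":0,"ay":0,"az":0,"tx":0,"ty":-1.63,"tz":3.68,"gripper":2.6},{"ax":0,"ay":0,"az":0,"tx":0,"ty":-1.63,"tz":3.68,"gripper":2.6},{"ax":0,"ay":0,"az":0,"tx":0,"ty":-1.63,"tz":3.68,"gripper":2.6},{"ax":0,"ay":0,"az":0,"tx":0,"ty":-1.63,"tz":3.68,"gripper":2.6},{"ax":0,"ay":0,"az":0,"tx":0,"ty":-1.63,"tz":3.68,"gripper":2.6}]'
python3 -m creep '[{"ax":0,"ay":0,"az":0,"tx":0,"ty":-1.63,"tz":3.68,"gripper":2.6},{"ax":0,"ay":0,"az":0,"tx":0,"ty":-1.63,"tz":3.68,"gripper":2.6},{"ax":0,"ay":0,"az":0,"tx":0,"ty":0,"tz":0,"gripper":2.6},{"ax":0,"ay":0,"az":0,"tx":0,"ty":0,"tz":0,"gripper":2.6}]'
python3 plan.py 497.1 340.2 30 234.8
```

```text
t: 25.15
position: [0.6439, 0.0986, 0.1188]
tool_rot: [0.035, 0.708, 0.036, -0.704]
force: [0.8, 0.4, 0.0]
width: 0.0336
t: 25.65
position: [0.6413, 0.0978, 0.1139]
tool_rot: [0.216, -0.673, 0.216, 0.674]
force: [-0.2, -0.4, -0.0]
width: 0.0337
t: 26.15
position: [0.5372, 0.2716, 0.1141]
tool_rot: [0.214, -0.674, 0.214, 0.674]
force: [0.8, -0.7, -0.4]
width: 0.0337
t: 26.55
position: [0.4962, 0.3404, 0.1141]
tool_rot: [0.213, -0.674, 0.213, 0.674]
force: [0.2, -0.3, -0.4]
width: 0.0337
t 26.55 pos [496.2 340.4 114.1] jaw -125.1 w 33.7 F [ 0.2 -0.3 -0.4] q6 0.03
turn ax,ay,az [ 0.002  0.    -0.001]  shift now(tool now) [ 8.41 -0.04 -0.09]  shift after turn [ 8.41 -0.03 -0.09]
```

```bash
python3 -m creep '[{"ax":0,"ay":0,"az":0,"tx":4,"ty":0,"tz":-0.09,"gripper":2.6},{"ax":0,"ay":0,"az":0,"tx":4,"ty":0,"tz":0,"gripper":2.6},{"ax":0,"ay":0,"az":0,"tx":2,"ty":0,"tz":0,"gripper":2.6},{"ax":0,"ay":0,"az":0,"tx":0,"ty":0,"tz":0,"gripper":2.6},{"ax":0,"ay":0,"az":0,"tx":0,"ty":0,"tz":0,"gripper":2.6}]'
python3 plan.py 497.1 340.2 7 234.8
python3 - <<'E'
from h import *
from cell import r
a=r.snapshot("side")["frame"]; cv2.imwrite("pics/s2s.png",cv2.resize(a[200:330,150:290],None,fx=4,fy=4,interpolation=cv2.INTER_CUBIC))
E
```

```text
t: 27.05
position: [0.4984, 0.3385, 0.0146]
tool_rot: [-0.214, 0.674, -0.214, -0.674]
force: [1.0, 0.8, 0.1]
width: 0.0335
t 27.05 pos [498.4 338.5  14.6] jaw -125.3 w 33.5 F [1.  0.8 0.1] q6 0.03
turn ax,ay,az [-0.001 -0.    -0.001]  shift now(tool now) [ 0.76 -0.07  0.21]  shift after turn [ 0.76 -0.07  0.21]
```

View pics/s2s.png

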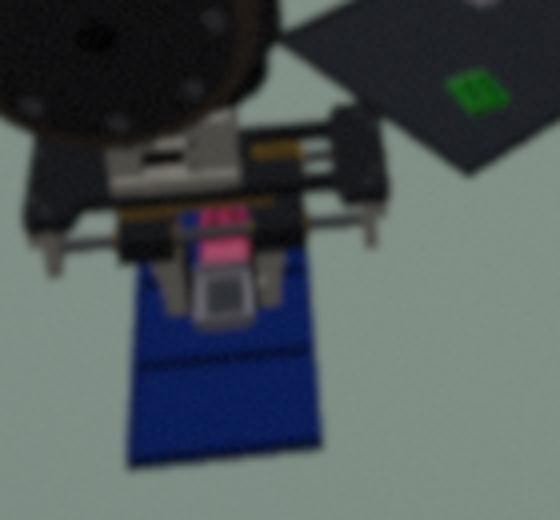

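The steel mould (224,298) is level over the middle compartment and already below the rim with no contact force. Lower to contact.

```bash
python3 -m creep '[{"ax":0,"ay":0,"az":0,"tx":0.4,"ty":0,"tz":0,"gripper":2.6},{"ax":0,"ay":0,"az":0,"tx":0.3,"ty":0,"tz":0,"gripper":2.6},{"ax":0,"ay":0,"az":0,"tx":0,"ty":0,"tz":0,"gripper":2.6},{"ax":0,"ay":0,"az":0,"tx":0,"ty":0,"tz":0,"gripper":2.6},{"ax":0,"ay":0,"az":0,"tx":0,"ty":0,"tz":0,"gripper":2.6}]'
python3 -m creep '[{"ax":0,"ay":0,"az":0,"tx":0.06,"ty":0,"tz":0,"gripper":2.6},{"ax":0,"ay":0,"az":0,"tx":0,"ty":0,"tz":0,"gripper":2.6},{"ax":0,"ay":0,"az":0,"tx":0,"ty":0,"tz":0,"gripper":2.6}]'
```

```text
t: 27.6
position: [0.4978, 0.3393, 0.0077]
tool_rot: [-0.214, 0.674, -0.214, -0.674]
force: [0.5, 0.1, -0.4]
width: 0.0337
t: 27.9
position: [0.4978, 0.3393, 0.007]
tool_rot: [-0.214, 0.674, -0.214, -0.674]
force: [-0.3, -0.5, 2.9]
width: 0.0333
```

```bash
python3 -m creep '[{"ax":0,"ay":0,"az":0,"tx":0,"ty":0,"tz":0,"gripper":4.4},{"ax":0,"ay":0,"az":0,"tx":0,"ty":0,"tz":0,"gripper":4.4},{"ax":0,"ay":0,"az":0,"tx":0,"ty":0,"tz":0,"gripper":4.4},{"ax":0,"ay":0,"az":0,"tx":-1.5,"ty":0,"tz":0,"gripper":4.4},{"ax":0,"ay":0,"az":0,"tx":-3,"ty":0,"tz":0,"gripper":4.4}]'
python3 -m creep '[{"ax":-0.14,"ay":0,"az":0,"tx":-3,"ty":0,"tz":0,"gripper":5},{"ax":-0.14,"ay":0,"az":0,"tx":-3,"ty":0,"tz":0,"gripper":5},{"ax":-0.14,"ay":0,"az":0,"tx":-1,"ty":0,"tz":0,"gripper":5},{"ax":-0.14,"ay":0,"az":0,"tx":0,"ty":0,"tz":0,"gripper":5},{"ax":-0.13,"ay":0,"az":0,"tx":0,"ty":0,"tz":0,"gripper":5}]'
python3 plan.py 637 1 125 274.4
cat > tm.py <<'E'
from h import *
from cell import r
s=r.snapshot("top");s2=r.snapshot("side")
cv2.imwrite("pics/t0.png",cv2.resize(s["frame"][180:310,60:320],None,fx=3,fy=3,interpolation=cv2.INTER_CUBIC))
def red(s,roi,z=None):
    b=big(s["frame"]);h=cv2.cvtColor(b,cv2.COLOR_BGR2HSV)
    m=(((h[...,0]<12)|(h[...,0]>168))&(h[...,1]>110)&(h[...,2]>40)).astype(np.uint8)*255
    return contour(m,roi)
for ss,roi in((s,(240,185,262,210)),(s2,(258,175,280,205))):
    try:
        c=red(ss,roi);print("box",c.min(0),c.max(0),"n",len(c),"centroid",c.mean(0))
    except Exception as e: print(e)
for x in(634,636,638,640):
    print(x,[np.round(project(s,[[x/1000,.001,z]])[0],1) for z in(.02,.06)],[np.round(project(s2,[[x/1000,.001,z]])[0],1) for z in(.02,.06)])
E
python3 tm.py
```

```text
t: 28.4
position: [0.4964, 0.3377, 0.0498]
tool_rot: [0.212, -0.673, 0.216, 0.675]
force: [0.2, -0.6, -0.6]
width: 0.0441
t: 28.9
position: [0.4978, 0.3393, 0.1224]
tool_rot: [0.028, 0.707, 0.029, -0.706]
force: [0.6, -0.1, -0.6]
width: 0.0498
t 28.90 pos [497.8 339.3 122.4] jaw -85.4 w 49.8 F [ 0.6 -0.1 -0.6] q6 0.73
turn ax,ay,az [ 0.004 -0.001  0.001]  shift now(tool now) [ -0.28  34.85 -11.14]  shift after turn [ -0.26  34.8  -11.28]
box [247.08333333 192.75      ] [251.91666667 200.25      ] n 116 centroid [249.47557471 196.56609195]
box [266.75       182.91666667] [272.58333333 194.41666667] n 165 centroid [269.81363636 188.48131313]
634 [array([249.2, 200. ]), array([249.5, 197.1])] [array([270. , 194.5]), array([270.1, 183.4])]
636 [array([249.2, 199.2]), array([249.5, 196.2])] [array([269.5, 194.2]), array([269.6, 183.1])]
638 [array([249.2, 198.4]), array([249.5, 195.4])] [array([269.1, 193.9]), array([269.2, 182.8])]
640 [array([249.2, 197.6]), array([249.5, 194.5])] [array([268.6, 193.7]), array([268.7, 182.6])]
```

View pics/t0.png

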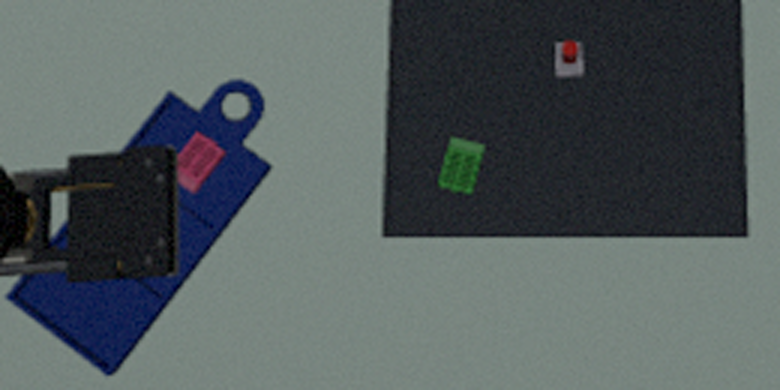

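The tamper stands upright with the red handle at (249.5,196.5), so x≈636.5, y≈1. The steel mould is hidden for now. Going to the tamper.

```bash
python3 -m creep '[{"ax":0,"ay":0,"az":0,"tx":0,"ty":4.35,"tz":-1.41,"gripper":5},{"ax":0,"ay":0,"az":0,"tx":0,"ty":4.35,"tz":-1.41,"gripper":5},{"ax":0,"ay":0,"az":0,"tx":0,"ty":4.35,"tz":-1.41,"gripper":5},{"ax":0,"ay":0,"az":0,"tx":0,"ty":4.35,"tz":-1.41,"gripper":5},{"ax":0,"ay":0,"az":0,"tx":0,"ty":4.35,"tz":-1.41,"gripper":5}]'
python3 -m creep '[{"ax":0,"ay":0,"az":0,"tx":0,"ty":4.35,"tz":-1.41,"gripper":5},{"ax":0,"ay":0,"az":0,"tx":0,"ty":4.35,"tz":-1.41,"gripper":5},{"ax":0,"ay":0,"az":0,"tx":0,"ty":4.35,"tz":-1.41,"gripper":5},{"ax":0,"ay":0,"az":0,"tx":0,"ty":0,"tz":0,"gripper":4},{"ax":0,"ay":0,"az":0,"tx":0,"ty":0,"tz":0,"gripper":4}]'
python3 -m creep '[{"ax":0,"ay":0,"az":0,"tx":3,"ty":0,"tz":0,"gripper":4},{"ax":0,"ay":0,"az":0,"tx":1.5,"ty":0,"tz":0,"gripper":4},{"ax":0,"ay":0,"az":0,"tx":0,"ty":0,"tz":0,"gripper":4},{"ax":0,"ay":0,"az":0,"tx":0,"ty":0,"tz":0,"gripper":4}]'
python3 plan.py 636.5 1 21 274.4
python3 - <<'E'
from h import *
from cell import r
s=r.snapshot("top"); a=s["frame"]; cv2.imwrite("pics/t1.png",cv2.resize(a[195:315,55:160],None,fx=4,fy=4,interpolation=cv2.INTER_CUBIC))
a=r.snapshot("side")["frame"]; cv2.imwrite("pics/t1s.png",cv2.resize(a[130:250,180:340],None,fx=4.5,fy=4.5,interpolation=cv2.INTER_CUBIC))
E
```

```text
t: 29.5
position: [0.5847, 0.1259, 0.1217]
tool_rot: [-0.025, -0.707, -0.025, 0.707]
force: [1.8, -0.2, 0.5]
width: 0.0497
t: 30.0
position: [0.6363, -0.0008, 0.1211]
tool_rot: [-0.025, -0.706, -0.024, 0.707]
force: [-0.2, -0.3, -0.0]
width: 0.0418
t: 30.4
position: [0.6364, 0.0016, 0.0771]
tool_rot: [-0.027, -0.707, -0.027, 0.707]
force: [0.3, 0.2, 1.7]
width: 0.0399
t 30.40 pos [636.4   1.6  77.1] jaw -85.7 w 39.9 F [0.3 0.2 1.7] q6 1.34
turn ax,ay,az [-0.001  0.    -0.   ]  shift now(tool now) [ 5.61  0.06 -0.01]  shift after turn [ 5.61  0.06 -0.01]
```

View pics/t1s.png

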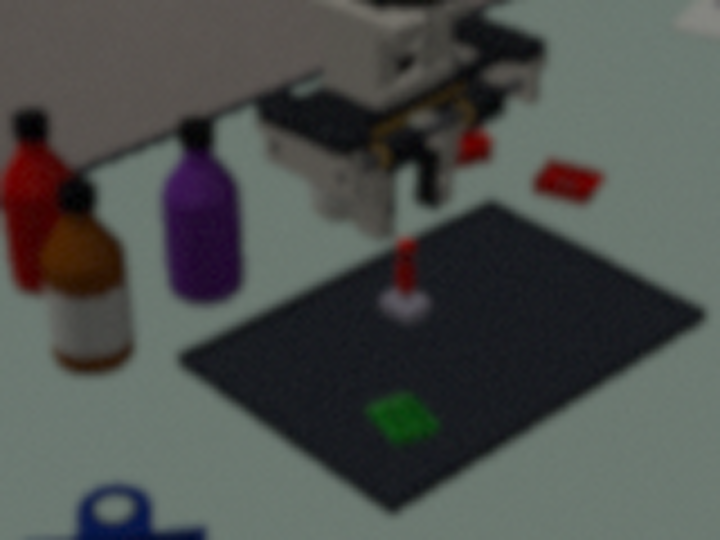

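View pics/t1.png

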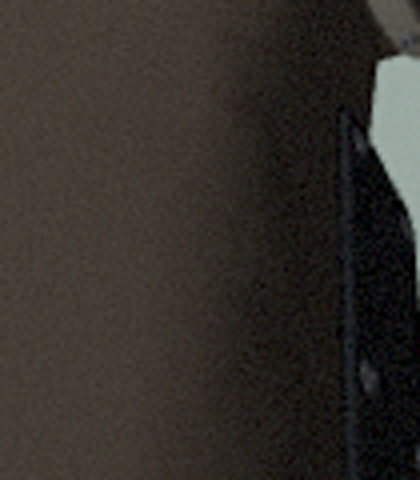

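The tamper (405,280) is upright between the fingers, and the bottles are clear. Descend and close on the handle.

```bash
python3 -m creep '[{"ax":0,"ay":0,"az":0,"tx":2,"ty":0.06,"tz":0,"gripper":4},{"ax":0,"ay":0,"az":0,"tx":2,"ty":0,"tz":0,"gripper":4},{"ax":0,"ay":0,"az":0,"tx":1.5,"ty":0,"tz":0,"gripper":4},{"ax":0,"ay":0,"az":0,"tx":0,"ty":0,"tz":0,"gripper":4},{"ax":0,"ay":0,"az":0,"tx":0,"ty":0,"tz":0,"gripper":4}]'
python3 -m creep '[{"ax":0,"ay":0,"az":0,"tx":0,"ty":0,"tz":0,"gripper":3},{"ax":0,"ay":0,"az":0,"tx":0,"ty":0,"tz":0,"gripper":2.4},{"ax":0,"ay":0,"az":0,"tx":0,"ty":0,"tz":0,"gripper":1.8},{"ax":0,"ay":0,"az":0,"tx":0,"ty":0,"tz":0,"gripper":1.4},{"ax":0,"ay":0,"az":0,"tx":0,"ty":0,"tz":0,"gripper":0.8}]'
python3 -m creep '[{"ax":0,"ay":0,"az":0,"tx":0,"ty":0,"tz":0,"gripper":0.8},{"ax":0,"ay":0,"az":0,"tx":0,"ty":0,"tz":0,"gripper":0.8},{"ax":0,"ay":0,"az":0,"tx":0,"ty":0,"tz":0,"gripper":0.8}]'
python3 plan.py 443.2 378.2 115
```

```text
t: 31.0
position: [0.637, 0.0003, 0.0228]
tool_rot: [0.027, 0.707, 0.027, -0.706]
force: [0.8, 0.0, 1.0]
width: 0.0398
t: 31.5
position: [0.6365, 0.0001, 0.022]
tool_rot: [0.027, 0.707, 0.027, -0.706]
force: [-0.6, 0.3, 1.8]
width: 0.0124
t: 31.8
position: [0.6366, 0.0001, 0.022]
tool_rot: [0.027, 0.707, 0.027, -0.706]
force: [-1.4, 0.9, 3.7]
width: 0.0127
t 31.80 pos [6.366e+02 1.000e-01 2.200e+01] jaw -85.7 w 12.7 F [-1.4  0.9  3.7] q6 1.34
turn ax,ay,az [ 0. -0. -0.]  shift now(tool now) [ -9.31 -39.16  16.43]  shift after turn [ -9.3  -39.16  16.44]
```

```bash
python3 -m creep '[{"ax":0,"ay":0,"az":0,"tx":-1.5,"ty":0,"tz":0,"gripper":0.8},{"ax":0,"ay":0,"az":0,"tx":-2.5,"ty":0,"tz":0,"gripper":0.8},{"ax":0,"ay":0,"az":0,"tx":-2.5,"ty":0,"tz":0,"gripper":0.8},{"ax":0,"ay":0,"az":0,"tx":-1.5,"ty":0,"tz":0,"gripper":0.8},{"ax":0,"ay":0,"az":0,"tx":0,"ty":0,"tz":0,"gripper":0.8}]'
python3 -m creep '[{"ax":0,"ay":0,"az":0,"tx":0,"ty":-1.8,"tz":0.75,"gripper":0.8},{"ax":0,"ay":0,"az":0,"tx":0,"ty":-3,"tz":1.26,"gripper":0.8},{"ax":0,"ay":0,"az":0,"tx":0,"ty":-3,"tz":1.26,"gripper":0.8},{"ax":0,"ay":0,"az":0,"tx":0,"ty":-3,"tz":1.26,"gripper":0.8},{"ax":0,"ay":0,"az":0,"tx":0,"ty":-3,"tz":1.26,"gripper":0.8}]'
python3 plan.py 443.2 378.2 40 274.4
```

```text
t: 32.3
position: [0.6378, 0.0003, 0.1041]
tool_rot: [0.026, 0.708, 0.027, -0.705]
force: [-0.3, -0.5, -0.8]
width: 0.0125
t: 32.8
position: [0.5669, 0.1339, 0.1004]
tool_rot: [-0.027, -0.706, -0.026, 0.707]
force: [-0.1, -0.3, -0.3]
width: 0.0123
t 32.80 pos [566.9 133.9 100.4] jaw -85.7 w 12.3 F [-0.1 -0.3 -0.3] q6 1.08
turn ax,ay,az [-0.002  0.002 -0.001]  shift now(tool now) [  6.05 -25.28  10.5 ]  shift after turn [  6.04 -25.3   10.46]
```

```bash
python3 -m creep '[{"ax":0,"ay":0,"az":0,"tx":0,"ty":-3,"tz":1.24,"gripper":0.8},{"ax":0,"ay":0,"az":0,"tx":0,"ty":-3,"tz":1.24,"gripper":0.8},{"ax":0,"ay":0,"az":0,"tx":0,"ty":-3,"tz":1.24,"gripper":0.8},{"ax":0,"ay":0,"az":0,"tx":0,"ty":-3,"tz":1.24,"gripper":0.8},{"ax":0,"ay":0,"az":0,"tx":0,"ty":-3,"tz":1.24,"gripper":0.8}]'
python3 -m creep '[{"ax":0,"ay":0,"az":0,"tx":0,"ty":-3,"tz":1.24,"gripper":0.8},{"ax":0,"ay":0,"az":0,"tx":0,"ty":-3,"tz":1.24,"gripper":0.8},{"ax":0,"ay":0,"az":0,"tx":0,"ty":-2.5,"tz":1.04,"gripper":0.8},{"ax":0,"ay":0,"az":0,"tx":0,"ty":-1.4,"tz":0.6,"gripper":0.8},{"ax":0,"ay":0,"az":0,"tx":0,"ty":0,"tz":0,"gripper":0.8}]'
python3 -m creep '[{"ax":0,"ay":0,"az":0,"tx":0,"ty":0,"tz":0,"gripper":0.8},{"ax":0,"ay":0,"az":0,"tx":0,"ty":0,"tz":0,"gripper":0.8}]'
python3 plan.py 443.2 378.2 40 274.4
python3 - <<'E'
from h import *
from cell import r
a=r.snapshot("top")["frame"]; cv2.imwrite("pics/t2.png",cv2.resize(a[180:320,40:320],None,fx=2.8,fy=2.8,interpolation=cv2.INTER_CUBIC))
a=r.snapshot("side")["frame"]; cv2.imwrite("pics/t2s.png",cv2.resize(a[200:350,120:290],None,fx=4,fy=4,interpolation=cv2.INTER_CUBIC))
E
```

```text
t: 33.3
position: [0.4939, 0.2789, 0.1006]
tool_rot: [-0.027, -0.706, -0.026, 0.707]
force: [0.9, -0.1, -1.0]
width: 0.0121
t: 33.8
position: [0.4457, 0.3749, 0.1008]
tool_rot: [-0.028, -0.706, -0.027, 0.707]
force: [-0.2, 0.2, -0.1]
width: 0.0123
t: 34.0
position: [0.4469, 0.3728, 0.1013]
tool_rot: [-0.027, -0.706, -0.026, 0.707]
force: [0.5, -1.2, -0.6]
width: 0.0123
t 34.00 pos [446.9 372.8 101.3] jaw -85.7 w 12.3 F [ 0.5 -1.2 -0.6] q6 0.61
turn ax,ay,az [-0.002  0.001 -0.001]  shift now(tool now) [ 6.13 -0.57  0.32]  shift after turn [ 6.13 -0.57  0.32]
```

View pics/t2s.png

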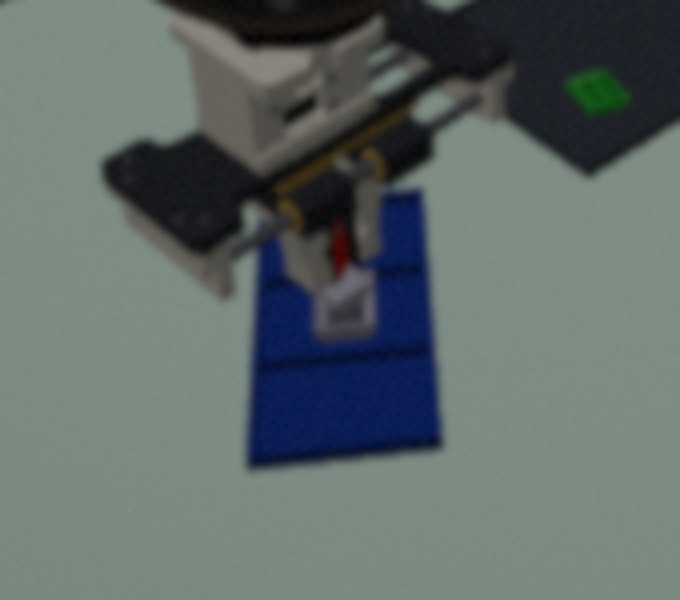

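View pics/t2.png

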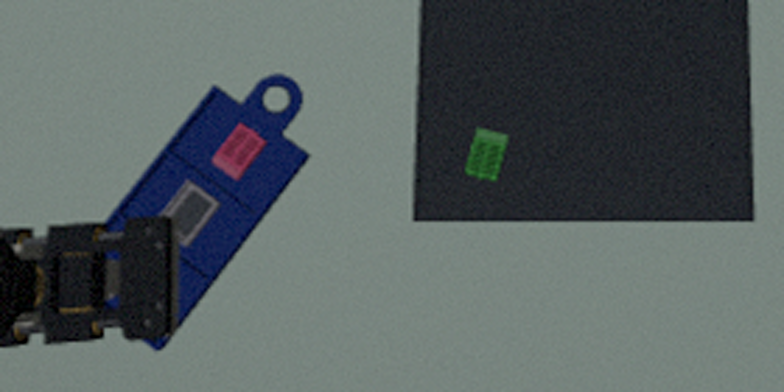

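Pink and steel are correctly placed, and the held tamper hangs straight. Move over the far compartment and lower.

```bash
python3 -m creep '[{"ax":0,"ay":0,"az":0,"tx":0,"ty":-0.57,"tz":0.32,"gripper":0.8},{"ax":0,"ay":0,"az":0,"tx":2.5,"ty":0,"tz":0,"gripper":0.8},{"ax":0,"ay":0,"az":0,"tx":2.5,"ty":0,"tz":0,"gripper":0.8},{"ax":0,"ay":0,"az":0,"tx":1.5,"ty":0,"tz":0,"gripper":0.8},{"ax":0,"ay":0,"az":0,"tx":0,"ty":0,"tz":0,"gripper":0.8}]'
python3 -m creep '[{"ax":0,"ay":0,"az":0,"tx":0,"ty":0,"tz":0,"gripper":0.8},{"ax":0,"ay":0,"az":0,"tx":0,"ty":0,"tz":0,"gripper":0.8}]'
python3 plan.py 443.2 378.2 21 274.4
python3 - <<'E'
from h import *
from cell import r
a=r.snapshot("side")["frame"]; cv2.imwrite("pics/t3s.png",cv2.resize(a[220:350,130:270],None,fx=4.5,fy=4.5,interpolation=cv2.INTER_CUBIC))
E
```

```text
t: 34.6
position: [0.4421, 0.3779, 0.0346]
tool_rot: [-0.027, -0.706, -0.025, 0.707]
force: [-0.2, -0.6, -0.6]
width: 0.0122
t: 34.8
position: [0.4436, 0.38, 0.0379]
tool_rot: [0.026, 0.707, 0.027, -0.706]
force: [-0.6, 0.3, -0.1]
width: 0.0125
t 34.80 pos [443.6 380.   37.9] jaw -85.7 w 12.5 F [-0.6  0.3 -0.1] q6 0.60
turn ax,ay,az [-0.001 -0.001  0.001]  shift now(tool now) [1.69 0.18 0.05]  shift after turn [1.69 0.18 0.05]
```

View pics/t3s.png

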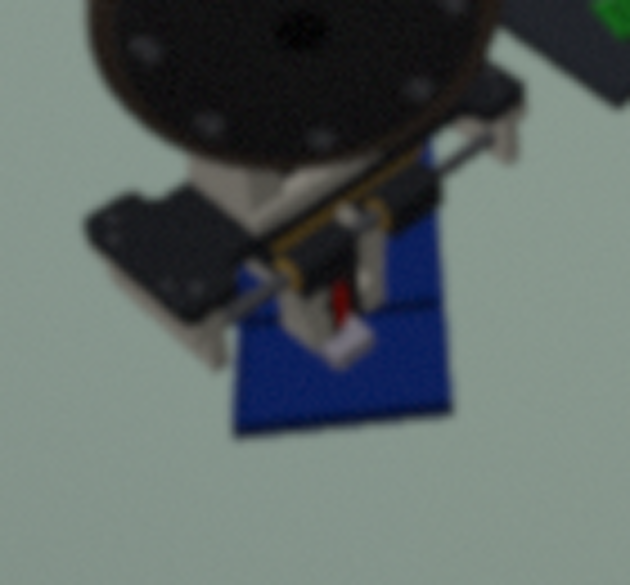

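The foot (350,343) is inside the far compartment, clear of the cross wall at row 310. Lower to contact.

```bash
python3 -m creep '[{"ax":0,"ay":0,"az":0,"tx":0.9,"ty":0.1,"tz":0,"gripper":0.8},{"ax":0,"ay":0,"az":0,"tx":0.6,"ty":0,"tz":0,"gripper":0.8},{"ax":0,"ay":0,"az":0,"tx":0.05,"ty":0,"tz":0,"gripper":0.8},{"ax":0,"ay":0,"az":0,"tx":0,"ty":0,"tz":0,"gripper":0.8},{"ax":0,"ay":0,"az":0,"tx":0,"ty":0,"tz":0,"gripper":0.8}]'
python3 -m creep '[{"ax":0,"ay":0,"az":0,"tx":0.07,"ty":0,"tz":0,"gripper":0.8},{"ax":0,"ay":0,"az":0,"tx":0,"ty":0,"tz":0,"gripper":0.8},{"ax":0,"ay":0,"az":0,"tx":0,"ty":0,"tz":0,"gripper":0.8}]'
```

```text
t: 35.35
position: [0.443, 0.3781, 0.021]
tool_rot: [-0.027, -0.707, -0.026, 0.707]
force: [0.8, 0.4, -0.4]
width: 0.0121
t: 35.65
position: [0.4431, 0.3782, 0.0209]
tool_rot: [0.027, 0.707, 0.027, -0.707]
force: [-2.5, -1.4, 5.5]
width: 0.0122
```

Contact at 5.5 N. Release and lift straight up.

```bash
python3 -m creep '[{"ax":0,"ay":0,"az":0,"tx":0,"ty":0,"tz":0,"gripper":1.4},{"ax":0,"ay":0,"az":0,"tx":0,"ty":0,"tz":0,"gripper":2},{"ax":0,"ay":0,"az":0,"tx":0,"ty":0,"tz":0,"gripper":3.5},{"ax":0,"ay":0,"az":0,"tx":0,"ty":0,"tz":0,"gripper":3.5},{"ax":0,"ay":0,"az":0,"tx":-1,"ty":0,"tz":0,"gripper":3.5}]'
python3 -m creep '[{"ax":0,"ay":0,"az":0,"tx":-2,"ty":0,"tz":0,"gripper":3.5},{"ax":0,"ay":0,"az":0,"tx":-3,"ty":0,"tz":0,"gripper":3.5},{"ax":0,"ay":0,"az":0,"tx":-4,"ty":0,"tz":0,"gripper":3.5},{"ax":0,"ay":0,"az":0,"tx":-3,"ty":0,"tz":0,"gripper":3.5},{"ax":0,"ay":0,"az":0,"tx":0,"ty":0,"tz":0,"gripper":3.5}]'
python3 plan.py 560 0 160

```

```text
t: 36.15
position: [0.4425, 0.3774, 0.0296]
tool_rot: [-0.027, -0.706, -0.026, 0.707]
force: [0.2, -1.2, -0.3]
width: 0.0339
t: 36.65
position: [0.445, 0.3805, 0.1564]
tool_rot: [0.024, 0.709, 0.029, -0.705]
force: [-0.0, 0.3, -0.4]
width: 0.0349
t 36.65 pos [445.  380.5 156.4] jaw -85.6 w 34.9 F [-0.   0.3 -0.4] q6 0.60
turn ax,ay,az [-0.    -0.006  0.006]  shift now(tool now) [-0.56 38.81 -8.58]  shift after turn [-0.36 38.81 -8.57]
```

Clear the view of the blue tray for a final check.

```bash
python3 -m creep '[{"ax":0,"ay":0,"az":0,"tx":0,"ty":4,"tz":-0.8,"gripper":3.5},{"ax":0,"ay":0,"az":0,"tx":0,"ty":4,"tz":-0.8,"gripper":3.5},{"ax":0,"ay":0,"az":0,"tx":0,"ty":4,"tz":-0.8,"gripper":3.5},{"ax":0,"ay":0,"az":0,"tx":0,"ty":4,"tz":-0.8,"gripper":3.5},{"ax":0,"ay":0,"az":0,"tx":0,"ty":4,"tz":-0.8,"gripper":3.5}]'
python3 -m creep '[{"ax":0,"ay":0,"az":0,"tx":0,"ty":4,"tz":-0.8,"gripper":3.5},{"ax":0,"ay":0,"az":0,"tx":0,"ty":4,"tz":-0.8,"gripper":3.5},{"ax":0,"ay":0,"az":0,"tx":0,"ty":4,"tz":-0.8,"gripper":3.5},{"ax":0,"ay":0,"az":0,"tx":0,"ty":4,"tz":-0.8,"gripper":3.5},{"ax":0,"ay":0,"az":0,"tx":0,"ty":0,"tz":0,"gripper":3.5}]'
python3 - <<'E'
from h import *
from cell import r
a=r.snapshot("top")["frame"]; cv2.imwrite("pics/f.png",cv2.resize(a[80:330,40:460],None,fx=1.9,fy=1.9,interpolation=cv2.INTER_CUBIC))
cv2.imwrite("pics/fb.png",np.hstack([cv2.resize(q,None,fx=3.5,fy=3.5,interpolation=cv2.INTER_CUBIC) for q in(a[195:315,55:160],a[210:330,335:440])]))
a=r.snapshot("side")["frame"]; cv2.imwrite("pics/fs.png",cv2.resize(a[130:330,150:430],None,fx=2.8,fy=2.8,interpolation=cv2.INTER_CUBIC))
E
```

```text
t: 37.15
position: [0.4981, 0.1802, 0.1509]
tool_rot: [0.027, 0.707, 0.027, -0.707]
force: [0.2, 0.6, 0.1]
width: 0.0353
t: 37.65
position: [0.5423, 0.0209, 0.1505]
tool_rot: [-0.025, -0.706, -0.025, 0.707]
force: [-0.7, 0.3, -0.2]
width: 0.035
```

View pics/fb.png

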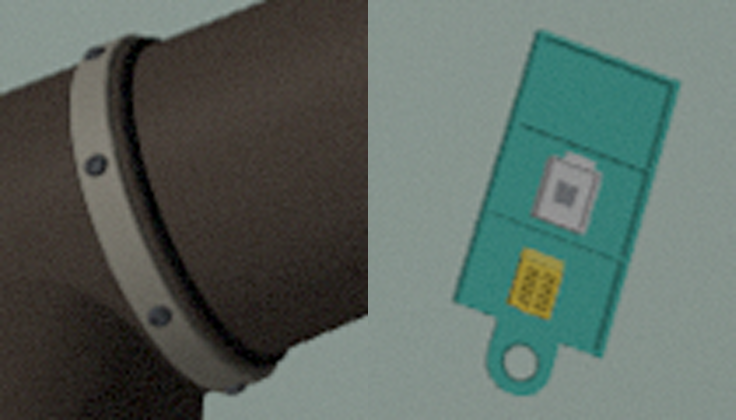

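View pics/fs.png

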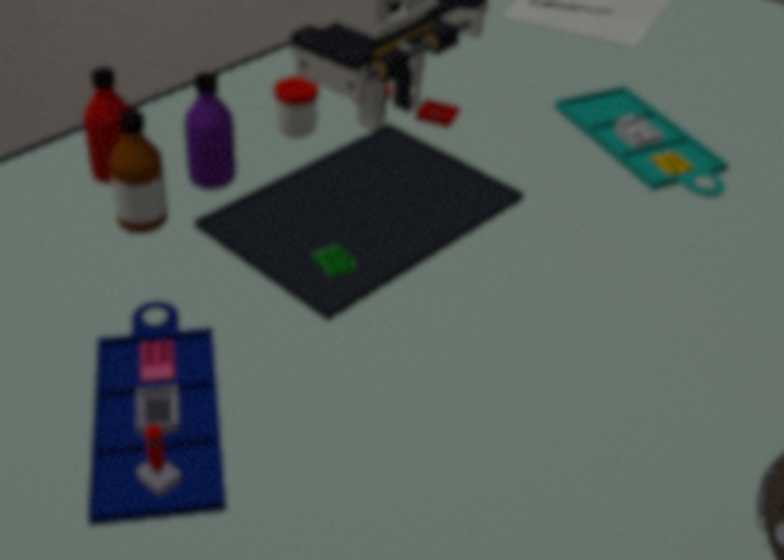

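View pics/f.png

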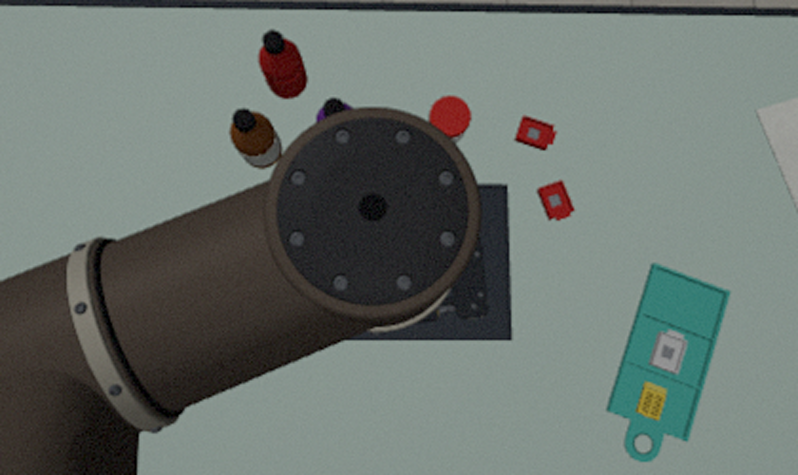

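The side view shows both sets complete. Blue tray: pink (157,360), steel (158,408) and the upright tamper (157,460), in order from the tab. Turquoise tray: yellow (672,162) and white (637,130). Green, pot and bottles look untouched, so I'm handing in.

```bash
python3 -c "
from cell import r
print(r.hand_in())"
```

```text
the job is handed in; nothing more can be done
None
```

Both embedding sets are made up and the job is handed in, at about 38 s of the 136 s allowed.

- **Turquoise tray:** the yellow cassette is next to the tab, and the white mould is in the middle, open side up.
- **Blue tray:** the pink cassette is next to the tab, the steel mould is in the middle, open side up, and the tamper stands upright in the far compartment.

I lowered each piece until light contact (3–12 N) before releasing it. In the last pictures every piece lies in its proper compartment, and the green cassette, pot and bottles look undisturbed.

In the last top view the arm hid the blue tray, so its final check rests on the side view. An earlier top view had already shown pink and steel in place. I judged the untouched things by eye and did not measure them again. No check failed or disagreed, except that position readings taken straight after fast moves were off by a few millimetres until the arm settled.

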